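Load the neutral filters and set the iris

TASK

Shut the light source's iris lever, take off the magazine cover and set it aside on the bench, and put every filter from the storage tray on edge into the magazine, one to a slot: they lie flush in their pockets, so press the edge over the well to tip one up before you grip it. Then put the cover back fully down over the magazine and swing the iris lever to the 30-degree mark (the first long mark from shut). Keep the iris shut all the while the cover is off, and leave the other things on the bench where they are.

Things in the scene. Friction and masses are not known exactly. Their poses are not given: they have to be found in the camera images.
- source: Filter light source: white bench instrument, 240 mm (its x) x 220 mm (its y), deck 80 mm above the bench, fixed. Origin: centre of its underside on the bench, z up; its -x face (grey panel with a light port) is the front. The magazine lies at x 0, y -45 mm on the deck, the iris lever's pivot at x 0, y +45 mm. The deck is clear for the rest.
- magazine (a point): Black filter magazine, 108 (source's x) x 65 mm; this point: middle of its top, 8 mm above the deck. Three slots along the source's y, at x = -40, 0, +40 mm from here, each 12 mm wide with rounded mouth, 55 mm long, floor 24 mm down. A filter stands on edge in a slot, axis along the source's x, its centre 1 mm above this point's height, its top 26 mm above it. Hidden by the cover at first.
- cover_grip (a point): Loose grey metal magazine cover, 120 (its x) x 76 (its y) x 45 mm, open below, walls 3 mm, 180 g, with a black grip bar on top: 50 mm along its x, 12 mm thick, 26 mm high. This point: centre of the bar, 58 mm above the cover's lower rim. In place the rim lies on the deck round the magazine (2.5 mm play), this point 50 mm above magazine, its x along the source's x (or half round).
- iris (a joint): Iris lever's angle in rad: 0 = shut, at its stop, pointing to the source's -x (front); grows clockwise seen from above, towards the source's +y, up to 1.571 (90 degrees). Swings level, stays where left, takes about 1 N at the handle. Dark marks on the deck each 15 degrees from shut: long at 0, 30, 60, 90, short between; the lever points along the mark of its angle.
- iris_grip (a point): Centre of the iris lever's handle: an upright black round post, 14 mm diameter, 28 mm high (from 12 to 40 mm above the deck), 66 mm from the pivot. This point is 26 mm above the deck (106 mm above the bench).
- iris_pivot (a point): Pivot of the iris lever, on the deck (80 mm above the bench).
- tray: Grey tip-up storage tray, 68 mm (its x) x 257 mm (its y), 33 mm high, fixed. Origin: centre of its underside; z up. Four pockets in a row at y = -93, -31, 31, 93 mm, x 0. The walls between and behind the pockets are 33 mm above the bench, flush with the top of a filter that lies flat in its pocket, so that it cannot be gripped.
- tray_mid (a point): Middle of the tray at the height of the pockets' ledges, 25 mm above the bench. A filter lies on the ledge, which ends at x = +3 mm (tray's x); beyond is a well. Pressing a filter's +x edge down over the well (at x 13 to 25 mm, to the ledge's height) tips it over the ledge: it stays leaning in the well when let go, about 50 degrees from flat, its -x edge 10 mm or more above the tray.
- tray_well (a point): On the floor of the wells (5 mm above the bench), at tray x 15 mm. Wells reach from x 3 to 27.5 mm; their +x wall has at each pocket's middle a thumb notch 34 mm wide (along y), down to 21 mm above the bench, open to +x. Fingers closed along the tray's x on a leaning filter, about a plane at x 8 to 16 mm, tips 8 to 10 mm above the ledge, stand it upright, its top 55 mm above the bench.
- filter1_mid (a point): Round mounted glass filter, a flat disc 50 mm diameter, 8 mm thick, dark rim with grey glass, 40 g; all filters are alike. This point is its centre, z its axis. At the start it lies flat in one of the tray's pockets. Two or three are present; None for an absent one.
- filter2_mid (a point): Round mounted glass filter, a flat disc 50 mm diameter, 8 mm thick, dark rim with grey glass, 40 g; all filters are alike. This point is its centre, z its axis. At the start it lies flat in one of the tray's pockets. Two or three are present; None for an absent one.
- filter3_mid (a point): Round mounted glass filter, a flat disc 50 mm diameter, 8 mm thick, dark rim with grey glass, 40 g; all filters are alike. This point is its centre, z its axis. At the start it lies flat in one of the tray's pockets. Two or three are present; None for an absent one.
- filter4_mid (a point): Round mounted glass filter, a flat disc 50 mm diameter, 8 mm thick, dark rim with grey glass, 40 g; all filters are alike. This point is its centre, z its axis. At the start it lies flat in one of the tray's pockets. Two or three are present; None for an absent one.
- jar: Amber glass jar, 54 mm diameter, 55 mm high. Not part of the job. Origin: centre of its underside.
- jar2: White jar, 48 mm diameter, 50 mm high. Not part of the job. Origin: centre of its underside.
- tissues: Blue box of lens tissues, 60 x 90 x 35 mm. Not part of the job. Origin: centre of its underside.
- dish: Glass dish, 90 mm diameter, 16 mm high. Not part of the job. Origin: centre of its underside.
Not all that is in view belongs to the job. What is shaped like the part that bears filter1_mid but blue or pink is not meant.

How it is judged:
On the way, in this order (a step that is already met when the one before it is completed fails the run):
1. the iris lever is shut (value of joint iris below 0.07 rad), for 0.2 s.
2. the cover is off and set down on the bench, the iris still shut (value of joint iris below 0.07 rad and height (world z) of cover_grip below 0.075 m), for 0.2 s.
3. every filter stands in a magazine slot, the iris still shut (value of joint iris below 0.07 rad and z of filter1_mid in the frame of source between 0.083 and 0.095 m and x of filter1_mid in the frame of source between -0.05 and 0.05 m and y of filter1_mid in the frame of source between -0.053 and -0.037 m and angle between the z axis of each of filter1_mid, filter2_mid, filter3_mid, filter4_mid and the x axis of source, either way round below 0.35 rad and z of filter2_mid in the frame of source between 0.083 and 0.095 m and x of filter2_mid in the frame of source between -0.05 and 0.05 m and y of filter2_mid in the frame of source between -0.053 and -0.037 m and z of filter3_mid in the frame of source between 0.083 and 0.095 m and x of filter3_mid in the frame of source between -0.05 and 0.05 m and y of filter3_mid in the frame of source between -0.053 and -0.037 m and z of filter4_mid in the frame of source between 0.083 and 0.095 m and x of filter4_mid in the frame of source between -0.05 and 0.05 m and y of filter4_mid in the frame of source between -0.053 and -0.037 m), for 0.2 s.
4. the cover is back in place over the magazine, the iris still shut (all of step 3 and z of cover_grip in the frame of source between 0.133 and 0.143 m and x of cover_grip in the frame of source between -0.009 and 0.009 m and y of cover_grip in the frame of source between -0.053 and -0.037 m and angle between cover_grip's own z axis and vertical below 0.08 rad), for 0.2 s.
5. the iris lever is at the 30-degree mark (value of joint iris between 0.454 and 0.593 rad), for 0.2 s.
At the end, for the whole second after the job is handed in: Every filter stands on edge in a magazine slot (down on the slot's floor within 6 mm, within 20 degrees of square to the slot); the cover is down on the deck over the magazine (within 5 mm in height, 9 mm sideways, level); the iris lever rests at 30 degrees, give or take 4 (all of step 5 and z of filter1_mid in the frame of source between 0.083 and 0.095 m and x of filter1_mid in the frame of source between -0.05 and 0.05 m and y of filter1_mid in the frame of source between -0.053 and -0.037 m and angle between the z axis of each of filter1_mid, filter2_mid, filter3_mid, filter4_mid and the x axis of source, either way round below 0.35 rad and z of filter2_mid in the frame of source between 0.083 and 0.095 m and x of filter2_mid in the frame of source between -0.05 and 0.05 m and y of filter2_mid in the frame of source between -0.053 and -0.037 m and z of filter3_mid in the frame of source between 0.083 and 0.095 m and x of filter3_mid in the frame of source between -0.05 and 0.05 m and y of filter3_mid in the frame of source between -0.053 and -0.037 m and z of filter4_mid in the frame of source between 0.083 and 0.095 m and x of filter4_mid in the frame of source between -0.05 and 0.05 m and y of filter4_mid in the frame of source between -0.053 and -0.037 m and z of cover_grip in the frame of source between 0.133 and 0.143 m and x of cover_grip in the frame of source between -0.009 and 0.009 m and y of cover_grip in the frame of source between -0.053 and -0.037 m and angle between cover_grip's own z axis and vertical below 0.08 rad and velocity of joint iris between -0.02 and 0.02 rad/s); the robot touches nothing.
It fails at once if the cover is taken away from the magazine while the iris is open by more than 8 degrees (value of joint iris above 0.14 rad and (z of cover_grip in the frame of source above 0.2 m or x of cover_grip in the frame of source above 0.08 m or x of cover_grip in the frame of source below -0.08 m or y of cover_grip in the frame of source above 0.035 m or y of cover_grip in the frame of source below -0.125 m)).
It fails at once if a bystander (jar, dish, tissue box) is pushed more than 5 cm or tipped (distance of any of jar, jar2, tissues, dish from where it was at the start of the episode above 0.05 m or angle between any of jar, jar2, tissues, dish's own z axis and vertical above 0.4 rad).
Of filter1, filter2, filter3, filter4 only 2 to 3 are there at a start; the rules pass over those that are not, and their reading is None.
At some moment in a run one of cover may be knocked a few centimetres aside while the robot is not near it.
It also fails if it takes over 210 s, if anything falls off the work surface, if the arm or the gripper's body presses on something with over 40 N, if the wrist force passes 120 N, or if a joint passes its speed limit or range.

ROBOT

A 7-joint arm with a two-finger parallel gripper is mounted at the origin on the work surface. World frame = base frame: x ahead of the robot, y to its left, z up, the work surface at z = 0. Lengths are in m, angles in rad, forces in N, time in s.
With the tool pointing down it reaches from about 0.35 to 0.9 m from the base axis. Payload 8.1 kg.
Tool frame: the origin (TCP) lies midway between the tips of the shut fingers; the grasp point (between the pads) lies 19 mm behind it; z points along the fingers, x is the direction in which the jaws open and shut, and the axes are right-handed (so a half turn about z gives the same grasp; the last joint's range is limited). The gripper opens to 85 mm and grips with 20 to 120 N. Pads are 22 mm wide; open, the fingers measure 114 mm over their backs; the gripper's body (76 mm by 85 mm) begins 54 mm behind the grasp point. The pads swing forward as they close: fully open they stand 13 mm farther back than shut.
Start: joints at [-1.36, 0.434, 0.025, 1.573, -0.012, 1.134, -0.075], TCP at [0.193, 0.594, 0.231] pointing down, gripper open.
Joint ranges: [-2.62, 2.62], [-0.44, 2.09], [-1.27, 1.32], [0.08, 2.57], [-1.32, 4.46], [0.12, 2], [-2.74, 2.74]. Speed limits (rad/s): [2.22, 2.22, 3.01, 3.01, 3.14, 3.14, 3.14].

INTERFACE

Orientations are given as a 3x3 rotation matrix whose columns are the frame's x, y, z axes.
In Python, from cell import env, capture, camera_info gives the robot as it stands.
- The arm moves only by the tool apply_moves, never from a script. Its argument "deltas" is a list of rows, each a list of 3 entries, a list of its own where there are three numbers: the shift along the tool's x, y, z in mm, then the turn about the tool's z in degrees, then the closure, from 0 (fully open) to 1 (shut). A call has 1 to 5 rows; each row shifts and turns the commanded pose from where the row before left it, along the tool's axes as they then stand; what a row does not reach is not made up. A row lasts 1/12 s, in which the tool goes at most 41.7 mm and 7.16 degrees, less where a joint would pass 70% of its speed; a pose out of reach is approached as far as the arm can. A call is refused whole if a number of a shift passes 41.7 or a number of a turn 7.16, either way. A call with a gripper value outside its range is refused whole. The fingers move at their own pace and stop on an object; the grip force is fixed at half the most. Time passes only in rows, so rows that do not move let the fingers close. It gives the time, the measured TCP pose, the force and the opening at its end, in the units of the state.
- env.state(): the state, without advancing time (a new reading comes with each control period).
- capture(name): name is "side" or "top" or "wrist"; returns the picture (400x640x3 uint8, red, green, blue); there is no depth.
- camera_info(name): a dict with "intrinsics" (3x3 intrinsics, pixels), "R" (3x3) and "t" (3): a world point X has camera coordinates R X + t; the wrist camera has in their place "tool_from_camera" (4x4, takes a point from camera to tool coordinates, whose origin is the TCP and whose axes are the tool frame's). Camera axes: x right, y down, z forward; pixel columns grow to the right and rows downward; lengths in m; the calibration is good to about 2 mm. The wrist camera is an equidistant fisheye: a pixel r from the principal point sees the ray r / f radians off the axis. A picture is of the moment at which its call begins: read the wrist's pose just before it. camera_info takes no time and is no camera call.
- env.sign_off(): hands the job in, once; it reports no verdict.
The state is a dict: "t": time; "joints": joint angles; "joint_vel": joint speeds; "effort": joint torques, N m; "position": TCP position; "eef_rot": TCP orientation; "force": force on the tool from outside, world axes, zero at the start; "torque": the same for the moment, N m; "grip_width": finger opening in m.
Only numpy, scipy, OpenCV 4.12 (cv2) and the standard library are available. Lean on these libraries where they do the work, as an engineer would, in place of code of your own. Each camera call takes 0.05 s, during which the arm holds its last target.

## Working session

There is one attempt and no reset: what is moved stays moved. The work goes in short steps, Python scripts to look and compute and a tool call to move; the robot and the scene stay as the last step left them, time stands still between calls to the robot, and variables do not carry over. Pictures are saved under pics/ and viewed, and the job is handed in when it is done.

Besides the shell and the picture viewer there is one more tool, called after "Emit:" as a command line: name --argument value ..., lists and objects as JSON in quotes. apply_moves: Moves the arm, as the interface text tells. Its arguments: {"type":"object","properties":{"deltas":{"type":"array","items":{"type":"array"}}},"required":["deltas"]}

```bash
ls; mkdir -p pics; cat > h.py <<'E'
import numpy as np, cv2
from cell import env, capture, camera_info
def snap(n,f):
    im=capture(n); cv2.imwrite('pics/'+f,im[:,:,::-1]); return im
def ray(n,u,v,s=None):
    ci=camera_info(n);K=np.array(ci['intrinsics'])
    if n!='wrist':
        R=np.array(ci['R']);t=np.array(ci['t'])
        d=R.T@np.linalg.inv(K)@np.array([u,v,1.]);return -R.T@t,d
    T=np.array(ci['tool_from_camera']);x=(u-K[0,2])/K[0,0];y=(v-K[1,2])/K[1,1]
    th=np.hypot(x,y);k=np.sin(th)/max(th,1e-9);d=np.array([x*k,y*k,np.cos(th)])
    R=np.array(s['eef_rot']);p=np.array(s['position'])
    return p+R@T[:3,3],R@T[:3,:3]@d
def onz(n,u,v,z,s=None):
    o,d=ray(n,u,v,s);return o+d*(z-o[2])/d[2]
def proj(n,X,s=None):
    ci=camera_info(n);K=np.array(ci['intrinsics']);X=np.array(X,float)
    if n!='wrist':
        c=K@(np.array(ci['R'])@X+np.array(ci['t']));return c[:2]/c[2]
    T=np.array(ci['tool_from_camera']);R=np.array(s['eef_rot'])
    q=R.T@(X-np.array(s['position']));c=T[:3,:3].T@(q-T[:3,3])
    th=np.arctan2(np.hypot(c[0],c[1]),c[2]);ph=np.arctan2(c[1],c[0])
    return np.array([K[0,2]+K[0,0]*th*np.cos(ph),K[1,2]+K[1,1]*th*np.sin(ph)])
def two(n1,a,n2,b):
    o1,d1=ray(n1,*a);o2,d2=ray(n2,*b)
    A=np.stack([d1,-d2],1);k=np.linalg.lstsq(A,o2-o1,rcond=None)[0]
    p,q=o1+d1*k[0],o2+d2*k[1];return (p+q)/2,np.linalg.norm(p-q)
def tool(X):  # world target -> tool-frame shift mm
    s=env.state();return (np.array(s['eef_rot']).T@(np.array(X)-np.array(s['position']))*1000).round(1)
def st():
    s=env.state();print('t',round(s['t'],2),'p',np.round(s['position'],4),'yaw',np.round(np.array(s['eef_rot'])[:,0],3),'zax',np.round(np.array(s['eef_rot'])[:,2],3),'F',np.round(s['force'],1),'w',round(s['grip_width'],4));return s
E
python3 - <<'E'
from h import *
st();print(env.state())
for n in('side','top','wrist'):
    snap(n,n+'0.png');print(camera_info(n))
E
```

```text
pics
t 0.0 p [0.1928 0.5939 0.2305] yaw [ 0.309  0.951 -0.002] zax [-0.    -0.002 -1.   ] F [ 0.9 -1.2  0.3] w 0.0855
{'t': 0.0, 'joints': array([-1.35958373,  0.43520057,  0.02496131,  1.57414255, -0.0116132 ,
        1.13403063, -0.07510173]), 'joint_vel': array([ 6.92962564e-04,  5.01579734e-04,  8.71879276e-04,  2.84657399e-04,
       -3.63510409e-04,  3.41113481e-05,  1.71712524e-03]), 'effort': array([-9.33824012e-04, -6.70458770e+01,  1.02487274e+00, -3.16241956e+01,
        1.55032065e-02,  1.21697332e-02, -3.68526730e-05]), 'position': array([0.19280852, 0.59394655, 0.2305222 ]), 'eef_rot': array([[ 3.08750728e-01,  9.51142914e-01, -3.79478796e-04],
       [ 9.51141592e-01, -3.08750934e-01, -1.59143886e-03],
       [-1.63085023e-03,  1.30419843e-04, -9.99998662e-01]]), 'force': array([ 0.92664753, -1.21830331,  0.34139597]), 'torque': array([ 0.00059787,  0.05933055, -0.0521806 ]), 'grip_width': 0.08554586601914803}
{'intrinsics': array([[361.67333719,   0.        , 315.06196984],
       [  0.        , 361.67333719, 195.56996997],
       [  0.        ,   0.        ,   1.    
[... 427 characters left out ...]
01375 ],
       [-0.9850628 , -0.02885072, -0.16976136],
       [ 0.16998077, -0.00531279, -0.98543306]]), 't': array([1.16167315e-03, 5.30009152e-01, 1.34407867e+00])}
{'intrinsics': array([[309.70691629,   0.        , 318.01859573],
       [  0.        , 309.70691629, 202.79106467],
       [  0.        ,   0.        ,   1.        ]]), 'tool_from_camera': array([[ 9.99999697e-01, -4.52597180e-04,  6.33341230e-04,
         2.83456655e-04],
       [ 2.70044532e-04,  9.64777543e-01,  2.63066949e-01,
        -6.69863599e-02],
       [-7.30096755e-04, -2.63066699e-01,  9.64777373e-01,
        -1.43082025e-01],
       [ 0.00000000e+00,  0.00000000e+00,  0.00000000e+00,
         1.00000000e+00]])}
```

View pics/top0.png

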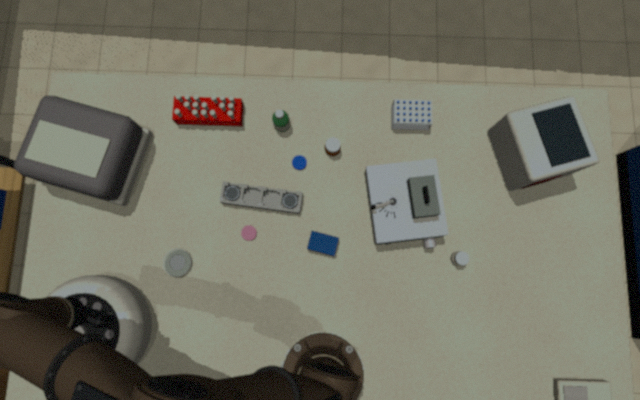

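View pics/side0.png

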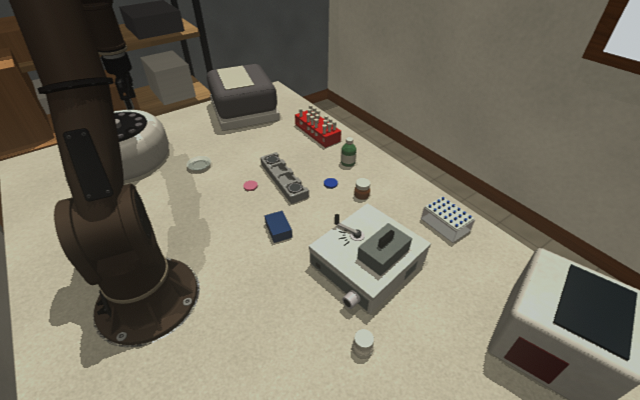

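View pics/wrist0.png

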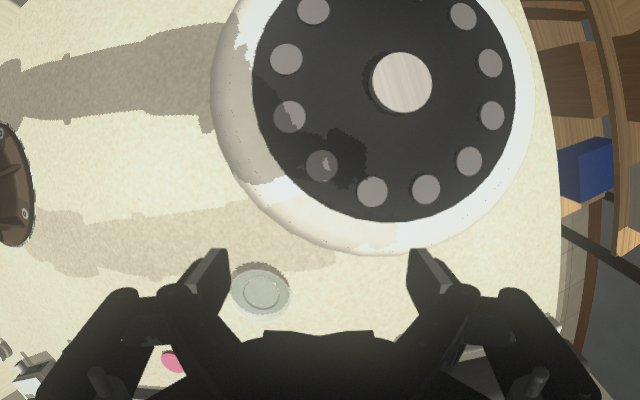

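```bash
python3 - <<'E'
import cv2
a=cv2.imread('pics/top0.png');b=cv2.imread('pics/side0.png')
cv2.imwrite('pics/c1.png',cv2.resize(a[150:260,355:465],None,fx=5,fy=5,interpolation=2))
cv2.imwrite('pics/c2.png',cv2.resize(a[170:225,210:315],None,fx=7,fy=7,interpolation=2))
cv2.imwrite('pics/c3.png',cv2.resize(b[140:320,245:445],None,fx=4,fy=3.3,interpolation=2))
E
```

```text
(no output)
```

View pics/c1.png

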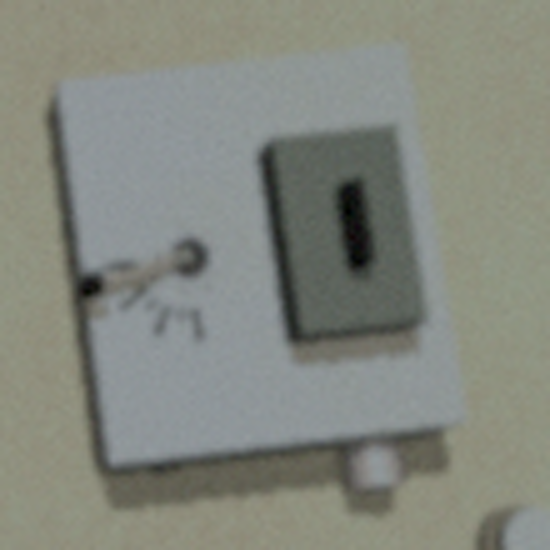

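View pics/c2.png

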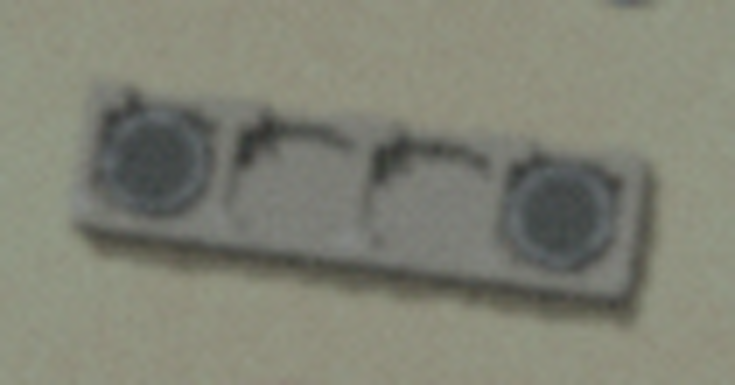

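View pics/c3.png

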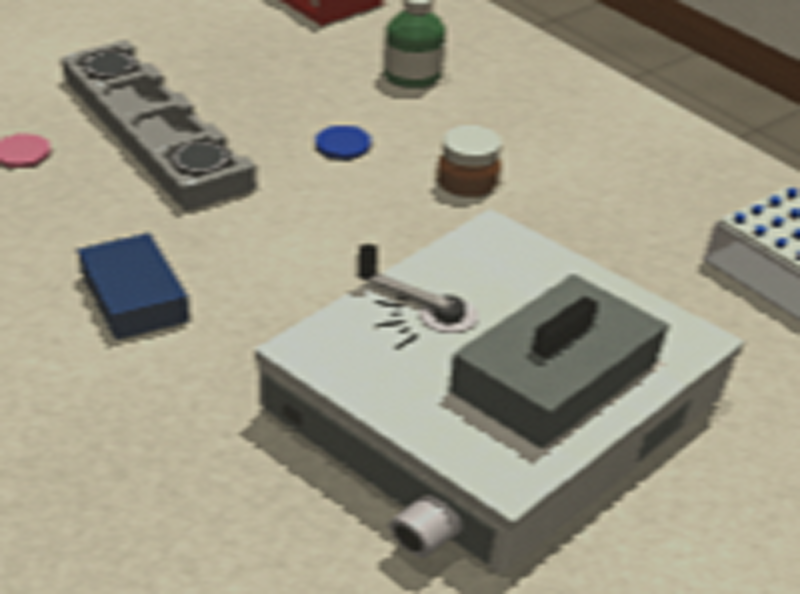

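```bash
cat >> h.py <<'E'
E
python3 - <<'E'
from h import *
def T(x,y,ox,oy,f): return (x/f+ox-.5+.5/f,y/f+oy-.5+.5/f)
c=[onz('top',*T(x,y,355,150,5),.08) for x,y in((60,85),(407,45),(465,425),(105,467))]
c=np.array(c);print(c.round(4),'ctr',c.mean(0).round(4))
X=(c[0]+c[1]-c[2]-c[3]);print('srcx yaw deg',np.degrees(np.arctan2(X[1],X[0])),np.linalg.norm(X)/2)
Y=(c[0]-c[1]+c[3]-c[2]);print('srcy yaw deg',np.degrees(np.arctan2(Y[1],Y[0])),np.linalg.norm(Y)/2)
print('handle',onz('top',*T(90,288,355,150,5),.115),'pivot',onz('top',*T(190,256,355,150,5),.09))
print('grip bar',onz('top',*T(352,222,355,150,5),.151))
t=np.array([onz('top',*T(x,y,210,170,7),.033) for x,y in((100,92),(645,155),(628,298),(78,225))])
print(t.round(4),t.mean(0).round(4))
Y=t[0]-t[1]+t[3]-t[2];print(np.degrees(np.arctan2(Y[1],Y[0])),np.linalg.norm(Y)/2, np.linalg.norm(t[0]+t[1]-t[2]-t[3])/2)
for p in((155,160),(558,213)):print('filter',onz('top',*T(*p,210,170,7),.033))
for n,u,v in(('jar',333,145),('jar2',460,257),('tiss',323,243),('dish',179,263)):print(n,onz('top',u,v,.03).round(3))
E
```

```text
[[ 0.635  -0.121   0.08  ]
 [ 0.6672 -0.3377  0.08  ]
 [ 0.4302 -0.3691  0.08  ]
 [ 0.3986 -0.1506  0.08  ]] ctr [ 0.5327 -0.2446  0.08  ]
srcx yaw deg 7.333430415665197 0.23863571607491765
srcy yaw deg 98.34956126260053 0.21990192108366755
handle [ 0.50209594 -0.13639987  0.115     ] pivot [ 0.52762197 -0.20030506  0.09      ]
grip bar [ 0.53974285 -0.28459772  0.151     ]
[[0.5804 0.3287 0.033 ]
 [0.5586 0.0797 0.033 ]
 [0.4927 0.085  0.033 ]
 [0.5188 0.3346 0.033 ]] [0.5376 0.207  0.033 ]
84.50277659487348 0.2504404336121731 0.0639908531165568
filter [0.54970088 0.30172382 0.033     ]
filter [0.53066309 0.11809802 0.033     ]
jar [ 0.717 -0.016  0.03 ]
jar2 [ 0.366 -0.421  0.03 ]
tiss [0.398 0.008 0.03 ]
dish [0.323 0.451 0.03 ]
```

```bash
cat >> h.py <<'E'
def plan(X,yaw=None,step=38,turn=7,n=None,s=None):
    """print rows (tool frame) to go straight to X with tool-x yaw (deg)"""
    s=s or env.state();R=np.array(s['eef_rot']);p=np.array(s['position'])
    y0=np.degrees(np.arctan2(R[1,0],R[0,0])); d=(np.array(X)-p)*1000
    dy=0 if yaw is None else (yaw-y0+180)%360-180
    n=n or int(max(1,np.ceil(np.linalg.norm(d)/step),np.ceil(abs(dy)/turn)))
    rows=[]
    for i in range(n):
        a=np.radians(y0+dy*i/n);q=d/n
        rows.append([round(q[0]*np.cos(a)+q[1]*np.sin(a),1),round(q[0]*np.sin(a)-q[1]*np.cos(a),1),round(-q[2],1),round(-dy/n,2)])
    print(n,'yaw0',round(y0,1));
    for i in range(0,n,5):print(rows[i:i+5])
E
python3 - <<'E'
from h import *
plan((.46,.20,.33),0)
E
```

```text
13 yaw0 72.0
[[np.float64(-22.5), np.float64(28.9), np.float64(-7.6), np.float64(5.54)], [np.float64(-19.6), np.float64(30.9), np.float64(-7.6), np.float64(5.54)], [np.float64(-16.5), np.float64(32.7), np.float64(-7.6), np.float64(5.54)], [np.float64(-13.3), np.float64(34.1), np.float64(-7.6), np.float64(5.54)], [np.float64(-9.9), np.float64(35.3), np.float64(-7.6), np.float64(5.54)]]
[[np.float64(-6.5), np.float64(36.0), np.float64(-7.6), np.float64(5.54)], [np.float64(-3.0), np.float64(36.5), np.float64(-7.6), np.float64(5.54)], [np.float64(0.6), np.float64(36.6), np.float64(-7.6), np.float64(5.54)], [np.float64(4.1), np.float64(36.4), np.float64(-7.6), np.float64(5.54)], [np.float64(7.6), np.float64(35.8), np.float64(-7.6), np.float64(5.54)]]
[[np.float64(11.0), np.float64(34.9), np.float64(-7.6), np.float64(5.54)], [np.float64(14.3), np.float64(33.7), np.float64(-7.6), np.float64(5.54)], [np.float64(17.5), np.float64(32.2), np.float64(-7.6), np.float64(5.54)]]
```

Emit:
apply_moves --deltas '[[[-22,29,-8],5.5,0],[[-20,31,-8],5.5,0],[[-16,33,-8],5.5,0],[[-13,34,-8],5.5,0],[[-10,35,-8],5.5,0]]'

```text
t: 0.57
position: [0.2971, 0.4421, 0.2714]
eef_rot: [[0.716, 0.698, -0.0], [0.698, -0.716, -0.0], [-0.0, 0.0, -1.0]]
force: [0.6, 0.5, 0.2]
grip_width: 0.0854
```

Emit:
apply_moves --deltas '[[[-6,36,-8],5.5,0],[[-3,36,-8],5.5,0],[[1,36,-8],5.5,0],[[4,36,-8],5.5,0],[[8,36,-8],5.5,0]]'

```text
t: 0.98
position: [0.4004, 0.2928, 0.3117]
eef_rot: [[0.958, 0.288, -0.0], [0.288, -0.958, 0.0], [-0.0, -0.0, -1.0]]
force: [0.4, 0.9, 0.8]
grip_width: 0.0851
```

Emit:
apply_moves --deltas '[[[11,35,-8],5.5,0],[[14,34,-8],5.5,0],[[17,32,-8],5.5,0],[[0,0,0],0,0],[[0,0,0],0,0]]'

```text
t: 1.4
position: [0.4627, 0.2016, 0.3357]
eef_rot: [[1.0, 0.004, 0.001], [0.004, -1.0, 0.0], [0.001, -0.0, -1.0]]
force: [-0.8, 0.4, 0.3]
grip_width: 0.0855
```

```bash
python3 - <<'E'
from h import *
s=st();snap('wrist','w1.png')
E
```

```text
t 1.4 p [0.4627 0.2016 0.3357] yaw [1.    0.004 0.001] zax [ 0.001  0.    -1.   ] F [-0.8  0.4  0.3] w 0.0855
```

View pics/w1.png

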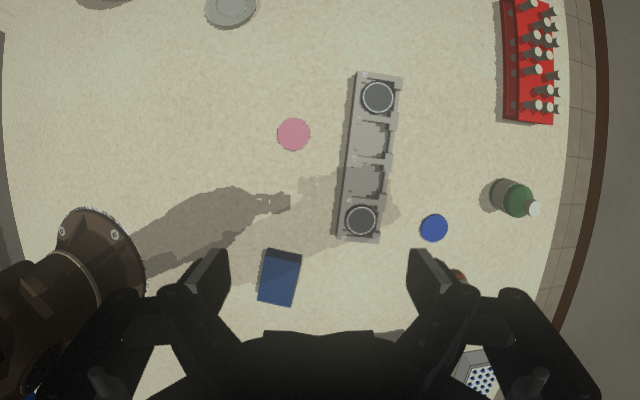

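```bash
python3 - <<'E'
import cv2
a=cv2.imread('pics/w1.png')
cv2.imwrite('pics/c4.png',cv2.resize(a[62:250,320:420],None,fx=5,fy=3.1,interpolation=2))
E
```

```text
(no output)
```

View pics/c4.png

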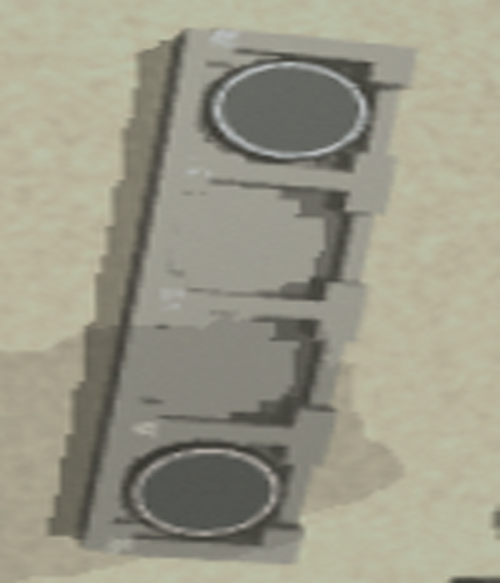

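```bash
python3 - <<'E'
from h import *
s=env.state()
g=lambda x,y,z:onz('wrist',320+x/5-.4,62+y/3.1-.35,z,s)
f=[g(291,109,.033),g(204,490,.033)];print(np.round(f,4),np.linalg.norm(f[0]-f[1]))
c=np.array([g(*q,.033) for q in((185,28),(415,48),(298,563),(85,545))]);print(c.round(4),c.mean(0).round(4))
Y=c[0]+c[1]-c[2]-c[3];print(np.degrees(np.arctan2(Y[1],Y[0])),np.linalg.norm(Y)/2,np.linalg.norm(c[1]+c[2]-c[0]-c[3])/2)
v=f[0]-f[1];print(np.degrees(np.arctan2(v[1],v[0])))
plan((.50,-.25,.35),-82)
E
```

```text
[[0.5458 0.3072 0.033 ]
 [0.5263 0.1231 0.033 ]] 0.1851052716157451
[[0.5148 0.3441 0.033 ]
 [0.5825 0.3388 0.033 ]
 [0.5585 0.084  0.033 ]
 [0.4907 0.094  0.033 ]] [0.5366 0.2152 0.033 ]
84.56450625844099 0.2535978873780504 0.06816308382085953
83.95272128588272
12 yaw0 0.5
[[np.float64(2.9), np.float64(37.8), np.float64(-1.2), np.float64(6.87)], [np.float64(7.4), np.float64(37.2), np.float64(-1.2), np.float64(6.87)], [np.float64(11.8), np.float64(36.0), np.float64(-1.2), np.float64(6.87)], [np.float64(16.0), np.float64(34.4), np.float64(-1.2), np.float64(6.87)], [np.float64(20.0), np.float64(32.2), np.float64(-1.2), np.float64(6.87)]]
[[np.float64(23.7), np.float64(29.6), np.float64(-1.2), np.float64(6.87)], [np.float64(27.1), np.float64(26.5), np.float64(-1.2), np.float64(6.87)], [np.float64(30.1), np.float64(23.1), np.float64(-1.2), np.float64(6.87)], [np.float64(32.6), np.float64(19.3), np.float64(-1.2), np.float64(6.87)], [np.float64(34.7), np.float64(15.3), np.float64(-1.2), np.float64(6.87)]]
[[np.float64(36.3), np.float64(11.0), np.float64(-1.2), np.float64(6.87)], [np.float64(37.3), np.float64(6.6), np.float64(-1.2), np.float64(6.87)]]
```

Emit:
apply_moves --deltas '[[[8,37,0],6.9,0],[[11,36,0],6.9,0],[[15,34,0],6.9,0],[[19,32,0],6.9,0],[[22,30,0],6.9,0]]'

```text
t: 1.87
position: [0.4959, 0.0202, 0.3349]
eef_rot: [[0.828, -0.56, -0.001], [-0.56, -0.828, 0.001], [-0.001, -0.0, -1.0]]
force: [0.2, 0.1, -0.3]
grip_width: 0.0852
```

Emit:
apply_moves --deltas '[[[25,27,0],6.9,0],[[28,23,0],6.9,0],[[31,20,0],6.9,0],[[33,15,0],6.9,0],[[35,10,0],6.9,0]]'

```text
t: 2.28
position: [0.529, -0.1592, 0.3348]
eef_rot: [[0.365, -0.931, -0.0], [-0.931, -0.365, 0.001], [-0.001, -0.0, -1.0]]
force: [0.9, 0.3, -0.1]
grip_width: 0.0853
```

Emit:
apply_moves --deltas '[[[36,0,0],6.9,0],[[36,-8,0],6.9,0],[[0,0,0],0,0],[[0,0,0],0,0]]'

```text
t: 2.62
position: [0.5591, -0.2263, 0.3337]
eef_rot: [[0.134, -0.991, -0.003], [-0.991, -0.134, -0.001], [0.0, 0.003, -1.0]]
force: [-0.1, 0.7, -0.6]
grip_width: 0.0852
```

```bash
python3 - <<'E'
from h import *
s=st();snap('wrist','w2.png')
E
```

```text
t 2.62 p [ 0.5591 -0.2263  0.3337] yaw [ 0.134 -0.991  0.   ] zax [-0.003 -0.001 -1.   ] F [-0.1  0.7 -0.6] w 0.0852
```

View pics/w2.png

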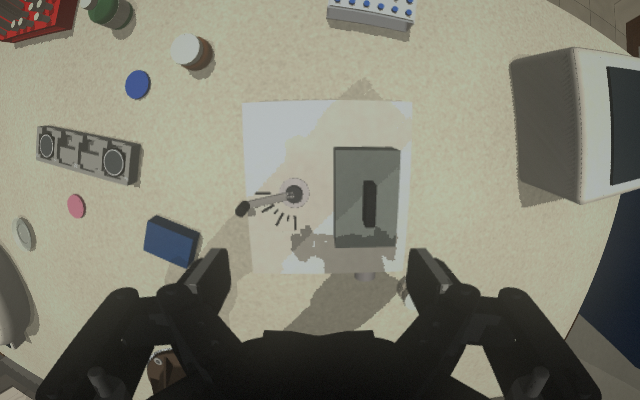

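```bash
python3 - <<'E'
import cv2
a=cv2.imread('pics/w2.png')
cv2.imwrite('pics/c5.png',cv2.resize(a[90:290,230:420],None,fx=4,fy=3,interpolation=2))
E
```

```text
(no output)
```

View pics/c5.png

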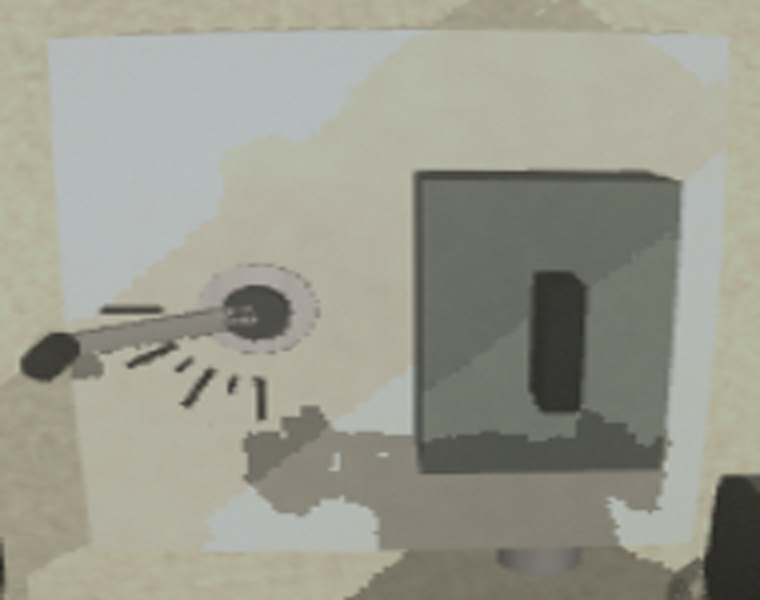

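```bash
cat > m.py <<'E'
from h import *
s=env.state()
g=lambda x,y,z:onz('wrist',230+x/4-.38,90+y/3-.33,z,s)
c=np.array([g(*q,.08) for q in((48,38),(730,38),(693,545),(92,548))]);print(c.round(4),c.mean(0).round(4))
X=c[0]+c[1]-c[2]-c[3];Y=c[0]+c[3]-c[1]-c[2]
print(np.degrees(np.arctan2(X[1],X[0])),np.linalg.norm(X)/2,np.degrees(np.arctan2(Y[1],Y[0])),np.linalg.norm(Y)/2)
k=np.array([g(*q,.125) for q in((417,173),(680,182),(662,467),(420,470))]);print('cover',k.round(4),k.mean(0).round(4))
print('bar',g(562,348,.151),'pivot',g(257,312,.09),'handle',g(38,362,.12),g(62,347,.095))
ctr=c.mean(0);a=np.radians(7.8);R=np.array([[np.cos(a),-np.sin(a)],[np.sin(a),np.cos(a)]])
print('piv pred',ctr[:2]+R@[0,.045],'mag pred',ctr[:2]+R@[0,-.045])
E
python3 m.py
```

```text
[[ 0.6362 -0.1139  0.08  ]
 [ 0.6676 -0.3323  0.08  ]
 [ 0.4297 -0.3684  0.08  ]
 [ 0.3988 -0.149   0.08  ]] [ 0.533  -0.2409  0.08  ]
8.518967744070912 0.2403217507594544 98.10501037236233 0.22111746812587313
cover [[ 0.5962 -0.237   0.125 ]
 [ 0.6046 -0.3134  0.125 ]
 [ 0.4872 -0.3318  0.125 ]
 [ 0.4765 -0.256   0.125 ]] [ 0.5412 -0.2845  0.125 ]
bar [ 0.54072332 -0.28455465  0.151     ] pivot [ 0.52729564 -0.19678916  0.09      ] handle [ 0.50482313 -0.13328227  0.12      ] [ 0.50438686 -0.13518941  0.095     ]
piv pred [ 0.526936   -0.19634114] mag pred [ 0.5391504  -0.28550844]
```

```bash
python3 - <<'E'
from h import *
plan((.5045,-.1345,.15),-82)
E
```

```text
6 yaw0 -82.1
[[np.float64(-16.2), np.float64(7.0), np.float64(30.7), np.float64(-0.02)], [np.float64(-16.2), np.float64(6.9), np.float64(30.7), np.float64(-0.02)], [np.float64(-16.2), np.float64(6.9), np.float64(30.7), np.float64(-0.02)], [np.float64(-16.2), np.float64(6.9), np.float64(30.7), np.float64(-0.02)], [np.float64(-16.2), np.float64(6.9), np.float64(30.7), np.float64(-0.02)]]
[[np.float64(-16.2), np.float64(6.9), np.float64(30.7), np.float64(-0.02)]]
```

Emit:
apply_moves --deltas '[[[-16,7,31],0,0.6],[[-16,7,31],0,0.6],[[-16,7,31],0,0.6],[[-16,7,30],0,0.6],[[-16,7,30],0,0.6]]'

```text
t: 3.08
position: [0.5126, -0.1477, 0.1811]
eef_rot: [[0.14, -0.99, 0.0], [-0.99, -0.14, 0.002], [-0.002, -0.001, -1.0]]
force: [1.0, 0.0, -1.1]
grip_width: 0.0342
```

Emit:
apply_moves --deltas '[[[-16,7,29],0,0.6],[[0,0,0],0,0.6],[[0,0,0],0,0.6]]'

```text
t: 3.33
position: [0.5031, -0.133, 0.1524]
eef_rot: [[0.14, -0.99, -0.003], [-0.99, -0.14, 0.002], [-0.003, 0.003, -1.0]]
force: [-0.2, -0.2, 0.7]
grip_width: 0.0344
```

```bash
python3 - <<'E'
from h import *
s=st();snap('wrist','w3.png');print(tool((.5045,-.1345,.1)))
E
```

```text
t 3.33 p [ 0.5031 -0.133   0.1524] yaw [ 0.14  -0.99  -0.003] zax [-0.003  0.002 -1.   ] F [-0.2 -0.2  0.7] w 0.0344
[-0.2  0.  53.7]
```

View pics/w3.png

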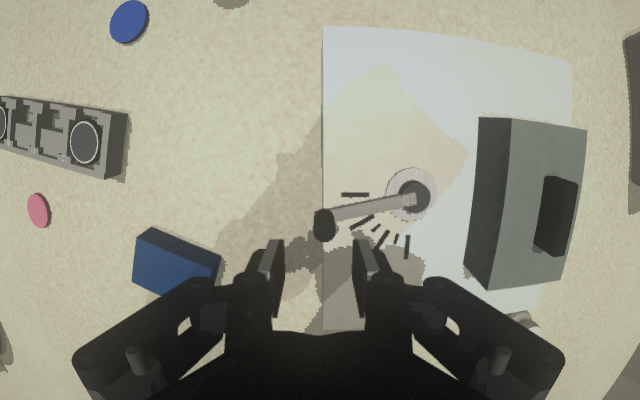

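```bash
python3 - <<'E'
from h import *
s=st();print(onz('wrist',324,212,.12,s))
E
```

```text
t 3.38 p [ 0.5046 -0.1347  0.1537] yaw [ 0.138 -0.99  -0.001] zax [ 0.     0.001 -1.   ] F [ 0.7 -0.4  0.9] w 0.034
[ 0.51723905 -0.13594034  0.12      ]
```

Emit:
apply_moves --deltas '[[[0,0,27],0,0.6],[[0,0,26],0,0.6],[[0,0,0],0,0.6],[[0,0,0],0,1],[[0,0,0],0,1]]'

```text
t: 3.8
position: [0.5052, -0.1364, 0.102]
eef_rot: [[0.134, -0.991, 0.001], [-0.991, -0.134, 0.001], [-0.001, -0.002, -1.0]]
force: [-2.1, 2.7, 5.6]
grip_width: 0.0115
```

Emit:
apply_moves --deltas '[[[0,0,0],0,1],[[0,0,0],0,1]]'

```text
t: 3.97
position: [0.5053, -0.1364, 0.102]
eef_rot: [[0.135, -0.991, 0.002], [-0.991, -0.135, 0.001], [-0.0, -0.002, -1.0]]
force: [-1.4, 2.9, 8.5]
grip_width: 0.0117
```

```bash
python3 - <<'E'
from h import *
s=st();snap('wrist','w4.png')
E
```

```text
t 3.97 p [ 0.5053 -0.1364  0.102 ] yaw [ 0.135 -0.991 -0.   ] zax [ 0.002  0.001 -1.   ] F [-1.4  2.9  8.5] w 0.0117
```

View pics/w4.png

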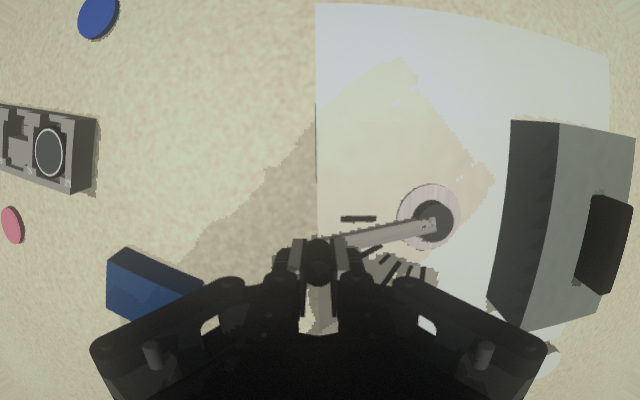

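```bash
python3 - <<'E'
import cv2
a=cv2.imread('pics/w3.png')
cv2.imwrite('pics/c6.png',cv2.resize(a[150:280,280:450],None,fx=4.5,fy=4.5,interpolation=2))
a=cv2.imread('pics/w4.png')
cv2.imwrite('pics/c7.png',cv2.resize(a[190:340,270:470],None,fx=4,fy=4,interpolation=2))
E
```

```text
(no output)
```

View pics/c6.png

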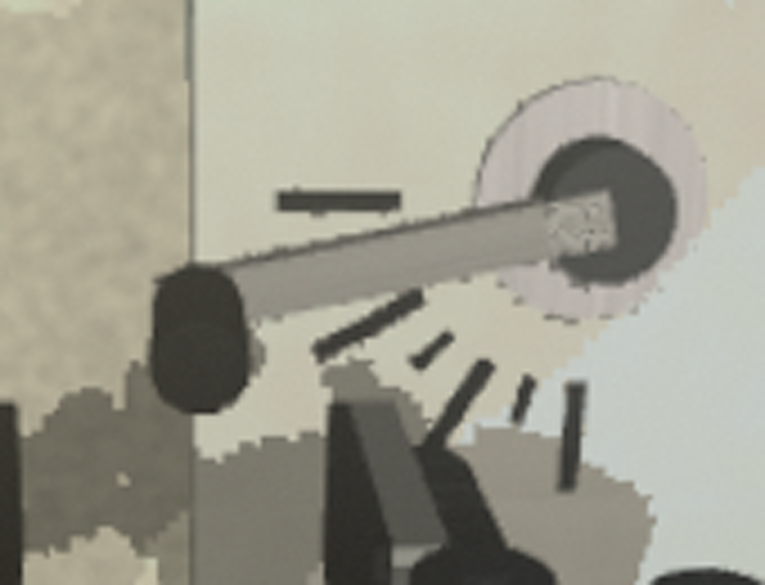

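View pics/c7.png

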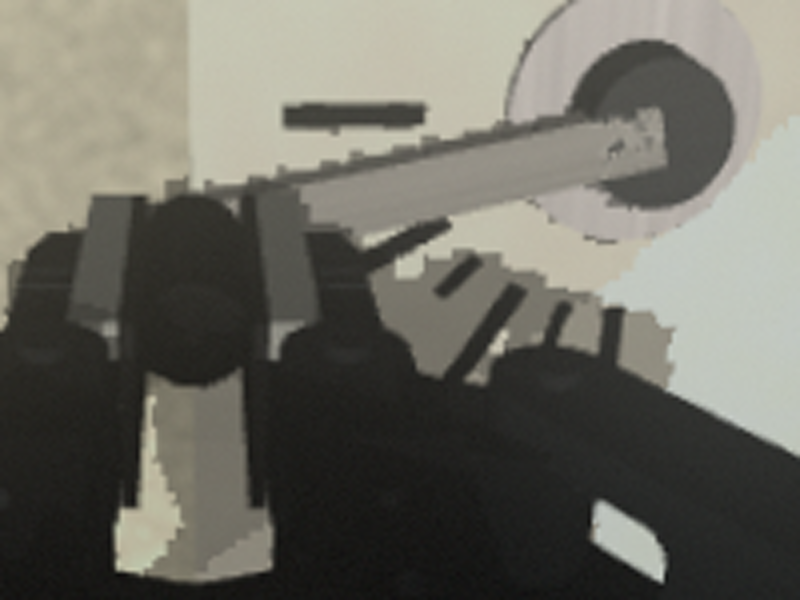

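```bash
cat > arc.py <<'E'
from h import *
import sys
a0,a1,n=map(float,sys.argv[1:4]);n=int(n)
P=np.array([.527,-.197]);s=env.state();R=np.array(s['eef_rot'])
f=lambda a:np.array([.066*np.cos(np.radians(188.2-a)),.066*np.sin(np.radians(188.2-a)),0])
q=np.linspace(a0,a1,n+1)
for i in range(n):print((R.T@(f(q[i+1])-f(q[i]))*1000).round(1).tolist())
E
python3 arc.py 78 -2 8
```

```text
[3.5, 11.0, -0.0]
[5.3, 10.2, -0.0]
[7.0, 9.1, -0.0]
[8.5, 7.8, -0.0]
[9.7, 6.2, -0.0]
[10.6, 4.4, -0.0]
[11.2, 2.5, -0.0]
[11.5, 0.5, -0.0]
```

Emit:
apply_moves --deltas '[[[3.5,11,0],0,1],[[5.5,10,0],0,1],[[7,9,0],0,1],[[8.5,8,0],0,1],[[9.5,6,0],0,1]]'

```text
t: 4.43
position: [0.4622, -0.1731, 0.1012]
eef_rot: [[0.136, -0.991, -0.004], [-0.991, -0.136, 0.007], [-0.008, 0.003, -1.0]]
force: [-13.6, 13.8, 27.0]
grip_width: 0.0112
```

Emit:
apply_moves --deltas '[[[10.5,4.5,0],0,1],[[11,2.5,0],0,1],[[11,0.5,0],0,1],[[2,0,0],0,1],[[0,0,0],0,1]]'

```text
t: 4.85
position: [0.4578, -0.209, 0.1005]
eef_rot: [[0.134, -0.991, -0.007], [-0.991, -0.134, 0.007], [-0.008, 0.006, -1.0]]
force: [-19.0, 10.8, 19.6]
grip_width: 0.012
```

```bash
python3 - <<'E'
from h import *
s=st();snap('wrist','w5.png')
E
```

```text
t 4.85 p [ 0.4578 -0.209   0.1005] yaw [ 0.134 -0.991 -0.008] zax [-0.007  0.007 -1.   ] F [-19.   10.8  19.6] w 0.012
```

View pics/w5.png

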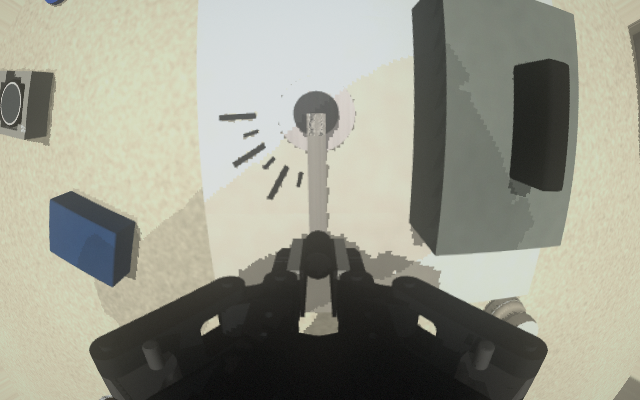

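Emit:
apply_moves --deltas '[[[0,0,0],0,0.6],[[0,0,0],0,0.6],[[0,0,-30],0,0.6],[[0,0,-35],0,0.3],[[0,-20,-35],0,0.3]]'

```text
t: 5.32
position: [0.4791, -0.2105, 0.202]
eef_rot: [[0.13, -0.992, -0.002], [-0.992, -0.13, -0.0], [0.0, 0.002, -1.0]]
force: [-0.4, -1.3, -1.0]
grip_width: 0.0571
```

Emit:
apply_moves --deltas '[[[20,-35,-10],0,0.3],[[20,-35,0],0,0.3],[[0,0,0],0,0.3],[[0,0,0],0,0.3]]'

```text
t: 5.65
position: [0.5591, -0.24, 0.2106]
eef_rot: [[0.135, -0.991, 0.001], [-0.991, -0.135, -0.003], [0.003, -0.001, -1.0]]
force: [-0.9, -0.1, -0.7]
grip_width: 0.0597
```

```bash
python3 - <<'E'
from h import *
s=st();a=snap('wrist','w6.png')
E
```

```text
t 5.65 p [ 0.5591 -0.24    0.2106] yaw [ 0.135 -0.991  0.003] zax [ 0.001 -0.003 -1.   ] F [-0.9 -0.1 -0.7] w 0.0597
```

View pics/w6.png

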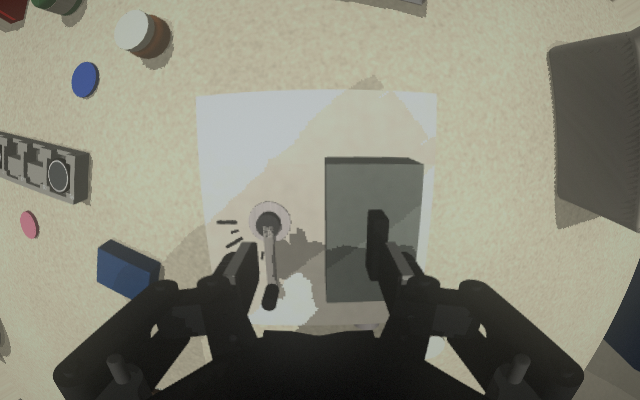

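```bash
python3 - <<'E'
from h import *
s=st();p=onz('wrist',267,222,.092,s);
for z,(u,v) in((.12,(270,298)),(.095,(270,287))):
  h=onz('wrist',u,v,z,s);d=h-p;print(p,h,188.2-np.degrees(np.arctan2(d[1],d[0]))%360,np.linalg.norm(d[:2]))
im=cv2.imread('pics/w6.png');cv2.imwrite('pics/c8.png',cv2.resize(im[190:330,205:345],None,fx=4,fy=4,interpolation=2))
E
```

```text
t 5.7 p [ 0.5574 -0.2398  0.2105] yaw [ 0.134 -0.991  0.002] zax [ 0.    -0.002 -1.   ] F [ 0.  -0.1 -0. ] w 0.0598
[ 0.52846618 -0.19688396  0.092     ] [ 0.46696188 -0.20826362  0.12      ] -2.2824420842935353 0.06254818845962118
[ 0.52846618 -0.19688396  0.092     ] [ 0.46312018 -0.20507193  0.095     ] 1.057966632805119 0.06585698494678757
```

View pics/c8.png

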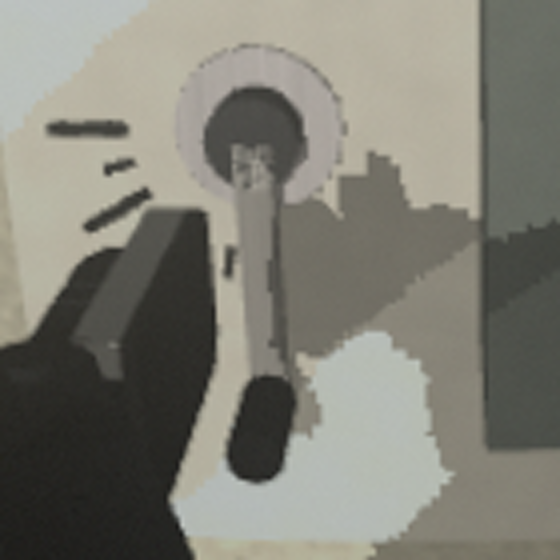

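```bash
python3 - <<'E'
from h import *
s=st();plan((.5405,-.2845,.165),-81.8)
im=cv2.imread('pics/w6.png');hs=cv2.cvtColor(im,cv2.COLOR_BGR2HSV)
print('blue',onz('wrist',86,79,.005,s),'tiss',onz('wrist',130,262,.035,s),'jar',onz('wrist',135,35,.055,s), 'tray end',onz('wrist',88,200,.033,s))
E
```

```text
t 5.7 p [ 0.5574 -0.2398  0.2105] yaw [ 0.134 -0.991  0.002] zax [ 0.    -0.002 -1.   ] F [ 0.  -0.1 -0. ] w 0.0598
2 yaw0 -82.3
[[np.float64(21.0), np.float64(11.4), np.float64(22.7), np.float64(-0.25)], [np.float64(21.0), np.float64(11.5), np.float64(22.7), np.float64(-0.25)]]
blue [0.65975592 0.09309942 0.005     ] tiss [ 0.42376753 -0.00751869  0.035     ] jar [ 0.70225695 -0.0201617   0.055     ] tray end [0.49961481 0.05947504 0.033     ]
```

Emit:
apply_moves --deltas '[[[21,11.5,0],-0.3,0.3],[[21,11.5,20],-0.3,0.3],[[0,0,22],0,0.3],[[0,0,0],0,0.3],[[0,0,0],0,0.3]]'

```text
t: 6.12
position: [0.5389, -0.2829, 0.1682]
eef_rot: [[0.144, -0.99, -0.002], [-0.99, -0.144, 0.001], [-0.002, 0.001, -1.0]]
force: [1.5, -0.1, 0.4]
grip_width: 0.0596
```

```bash
python3 - <<'E'
from h import *
s=st();a=snap('wrist','w7.png');print(tool((.5405,-.2845,.128)))
E
```

```text
t 6.12 p [ 0.5389 -0.2829  0.1682] yaw [ 0.144 -0.99  -0.002] zax [-0.002  0.001 -1.   ] F [ 1.5 -0.1  0.4] w 0.0596
[ 1.7 -0.4 41.1]
```

View pics/w7.png

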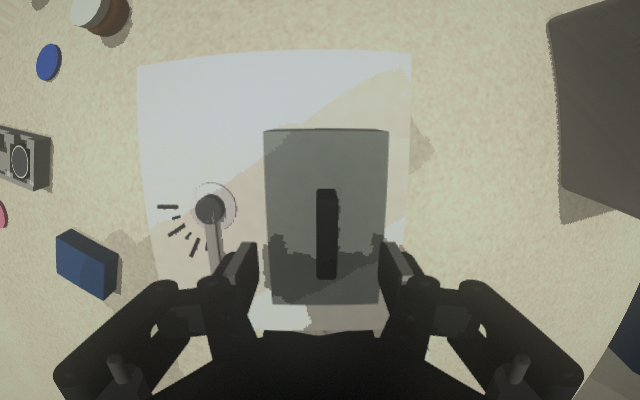

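Emit:
apply_moves --deltas '[[[1,0,20],0,0.3],[[1,0,19],0,0.3],[[0,0,0],0,0.3],[[0,0,0],0,1],[[0,0,0],0,1]]'

```text
t: 6.58
position: [0.5411, -0.2856, 0.131]
eef_rot: [[0.145, -0.989, 0.002], [-0.989, -0.145, -0.001], [0.001, -0.002, -1.0]]
force: [-0.0, 0.1, 0.3]
grip_width: 0.0366
```

Emit:
apply_moves --deltas '[[[0,0,0],0,1],[[0,0,0],0,1],[[0,0,-10],0,1],[[0,0,-10],0,1]]'

```text
t: 6.92
position: [0.5399, -0.2854, 0.15]
eef_rot: [[0.145, -0.989, -0.001], [-0.989, -0.145, 0.0], [-0.001, 0.001, -1.0]]
force: [-0.4, 0.3, -2.4]
grip_width: 0.0108
```

```bash
python3 - <<'E'
from h import *
s=st();a=snap('wrist','w8.png');print(tool((.555,-.03,.2)))
E
```

```text
t 6.92 p [ 0.5399 -0.2854  0.15  ] yaw [ 0.145 -0.989 -0.001] zax [-0.001  0.    -1.   ] F [-0.4  0.3 -2.4] w 0.0108
[-251.6  -51.   -47.8]
```

View pics/w8.png

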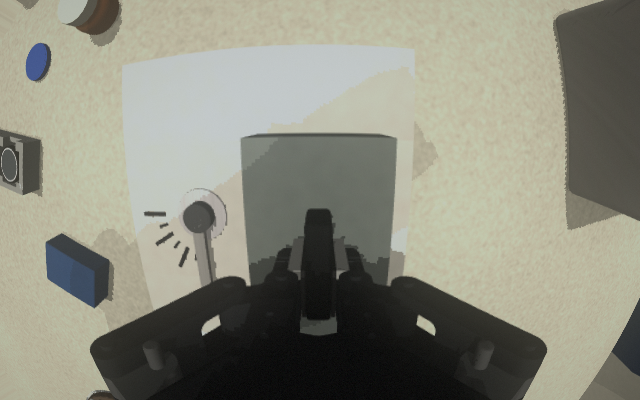

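Cover gripped and lifting. Carry up, then over.

Emit:
apply_moves --deltas '[[[0,0,-25],0,1],[[0,0,-25],0,1],[[-25,-5,0],0,1],[[-36,-7,0],0,1],[[-36,-7,0],0,1]]'

```text
t: 7.38
position: [0.545, -0.1872, 0.2006]
eef_rot: [[0.142, -0.99, 0.002], [-0.99, -0.142, -0.001], [0.001, -0.002, -1.0]]
force: [0.3, 0.6, -1.7]
grip_width: 0.0103
```

Emit:
apply_moves --deltas '[[[-36,-7,0],0,1],[[-36,-7,0],0,1],[[-36,-7,0],0,1],[[-28,-6,0],0,1],[[-15,-4,0],0,1]]'

```text
t: 7.8
position: [0.554, -0.0282, 0.1997]
eef_rot: [[0.149, -0.989, 0.0], [-0.989, -0.149, 0.002], [-0.002, -0.0, -1.0]]
force: [0.7, 0.4, -2.1]
grip_width: 0.0106
```

Emit:
apply_moves --deltas '[[[0,0,30],0,1],[[0,0,35],0,1],[[0,0,35],0,1],[[0,0,25],0,1],[[0,0,0],0,1]]'

```text
t: 8.22
position: [0.551, -0.0324, 0.0707]
eef_rot: [[0.145, -0.989, -0.007], [-0.989, -0.145, -0.0], [-0.001, 0.007, -1.0]]
force: [-1.9, 0.9, -1.5]
grip_width: 0.0109
```

```bash
python3 - <<'E'
from h import *
s=st();a=snap('wrist','w9.png');a=snap('side','s9.png')
E
```

```text
t 8.22 p [ 0.551  -0.0324  0.0707] yaw [ 0.145 -0.989 -0.001] zax [-0.007 -0.    -1.   ] F [-1.9  0.9 -1.5] w 0.0109
```

View pics/w9.png

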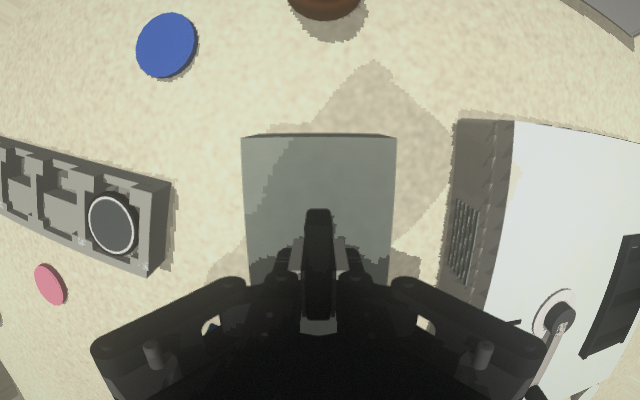

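View pics/s9.png

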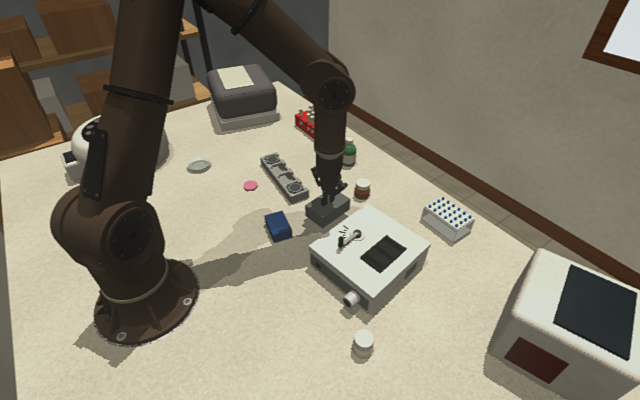

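Emit:
apply_moves --deltas '[[[0,0,12],0,1],[[0,0,8],0,1],[[0,0,0],0,1],[[0,0,0],0,1]]'

```text
t: 8.65
position: [0.5539, -0.0329, 0.0545]
eef_rot: [[0.145, -0.989, 0.0], [-0.989, -0.145, 0.0], [-0.0, -0.0, -1.0]]
force: [-0.3, -0.3, -1.5]
grip_width: 0.0106
```

Emit:
apply_moves --deltas '[[[0,0,3],0,1],[[0,0,3],0,1],[[0,0,0],0,1]]'

```text
t: 8.9
position: [0.5545, -0.0333, 0.0502]
eef_rot: [[0.144, -0.99, 0.002], [-0.99, -0.144, 0.001], [-0.001, -0.002, -1.0]]
force: [-6.5, 1.3, 22.0]
grip_width: 0.0108
```

Emit:
apply_moves --deltas '[[[0,0,0],0,0.4],[[0,0,0],0,0.4],[[0,0,-30],0,0.4],[[0,0,-40],0,0.4],[[0,0,-40],0,0.4]]'

```text
t: 9.32
position: [0.553, -0.0332, 0.159]
eef_rot: [[0.144, -0.99, -0.002], [-0.99, -0.144, -0.001], [0.001, 0.002, -1.0]]
force: [1.9, -0.2, 1.0]
grip_width: 0.0513
```

```bash
python3 - <<'E'
from h import *
s=st();plan((.54,-.25,.25),8.2)
E
```

```text
t 9.32 p [ 0.553  -0.0332  0.159 ] yaw [ 0.144 -0.99   0.001] zax [-0.002 -0.001 -1.   ] F [ 1.9 -0.2  1. ] w 0.0513
13 yaw0 -81.7
[[np.float64(16.4), np.float64(3.4), np.float64(-7.0), np.float64(-6.92)], [np.float64(15.8), np.float64(5.3), np.float64(-7.0), np.float64(-6.92)], [np.float64(15.1), np.float64(7.2), np.float64(-7.0), np.float64(-6.92)], [np.float64(14.1), np.float64(9.0), np.float64(-7.0), np.float64(-6.92)], [np.float64(12.9), np.float64(10.6), np.float64(-7.0), np.float64(-6.92)]]
[[np.float64(11.5), np.float64(12.1), np.float64(-7.0), np.float64(-6.92)], [np.float64(10.0), np.float64(13.4), np.float64(-7.0), np.float64(-6.92)], [np.float64(8.3), np.float64(14.5), np.float64(-7.0), np.float64(-6.92)], [np.float64(6.5), np.float64(15.4), np.float64(-7.0), np.float64(-6.92)], [np.float64(4.6), np.float64(16.1), np.float64(-7.0), np.float64(-6.92)]]
[[np.float64(2.6), np.float64(16.5), np.float64(-7.0), np.float64(-6.92)], [np.float64(0.6), np.float64(16.7), np.float64(-7.0), np.float64(-6.92)], [np.float64(-1.4), np.float64(16.7), np.float64(-7.0), np.float64(-6.92)]]
```

Emit:
apply_moves --deltas '[[[16,3,-15],-7,0.4],[[16,5,-15],-7,0.4],[[15,7,-15],-7,0.4],[[14,9,-10],-7,0.4],[[13,11,-10],-7,0.4]]'

```text
t: 9.73
position: [0.5499, -0.1168, 0.2243]
eef_rot: [[0.691, -0.723, 0.001], [-0.723, -0.691, -0.0], [0.001, -0.001, -1.0]]
force: [0.3, -0.3, -0.8]
grip_width: 0.0512
```

Emit:
apply_moves --deltas '[[[11,12,-6],-7,0.4],[[10,13,-5],-7,0.4],[[8,15,-5],-7,0.4],[[6,15,-5],-7,0.4],[[5,16,-5],-7,0.4]]'

```text
t: 10.15
position: [0.5448, -0.1994, 0.2496]
eef_rot: [[0.98, -0.197, 0.0], [-0.197, -0.98, 0.0], [0.0, -0.0, -1.0]]
force: [0.1, -1.0, 0.9]
grip_width: 0.0511
```

Emit:
apply_moves --deltas '[[[3,17,0],-7,0.4],[[1,17,0],-7,0.4],[[-1,17,0],-6,0.4],[[0,0,0],0,0.4],[[0,0,0],0,0.4]]'

```text
t: 10.57
position: [0.5434, -0.251, 0.2493]
eef_rot: [[0.99, 0.141, 0.0], [0.141, -0.99, -0.0], [0.0, 0.0, -1.0]]
force: [-0.1, 0.1, 0.4]
grip_width: 0.0514
```

```bash
python3 - <<'E'
from h import *
s=st();a=snap('wrist','w10.png')
E
```

```text
t 10.57 p [ 0.5434 -0.251   0.2493] yaw [0.99  0.141 0.   ] zax [ 0. -0. -1.] F [-0.1  0.1  0.4] w 0.0514
```

View pics/w10.png

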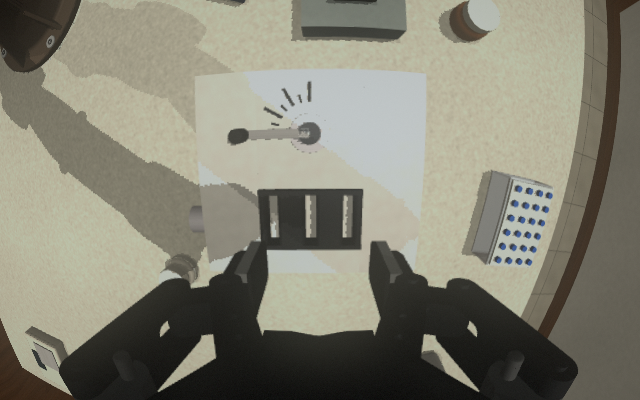

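```bash
python3 - <<'E'
import cv2
a=cv2.imread('pics/w10.png')
cv2.imwrite('pics/c9.png',cv2.resize(a[180:260,250:370],None,fx=6,fy=6,interpolation=2))
E
```

```text
(no output)
```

View pics/c9.png

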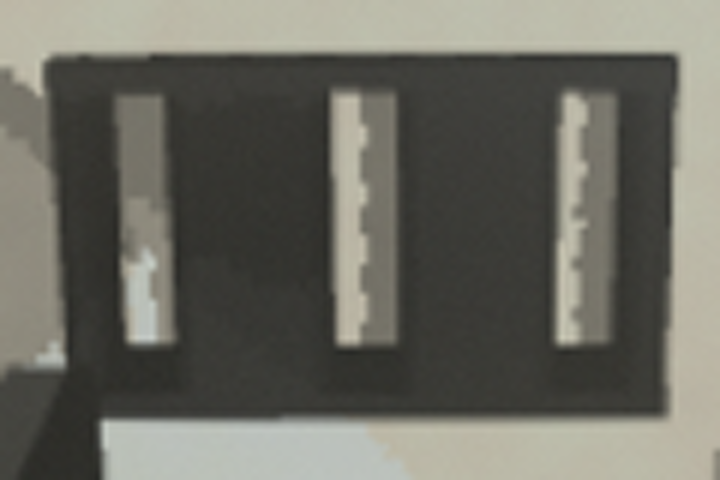

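```bash
python3 - <<'E'
from h import *
s=env.state()
g=lambda x,y,z:onz('wrist',250+x/6-.42,180+y/6-.42,z,s)
c=np.array([g(*q,.088) for q in((45,57),(680,55),(668,415),(66,418))]);print(c.round(4),c.mean(0).round(4))
X=c[1]+c[2]-c[0]-c[3];Y=c[0]+c[1]-c[2]-c[3]
print(np.degrees(np.arctan2(X[1],X[0])),np.linalg.norm(X)/2,np.degrees(np.arctan2(Y[1],Y[0]))-90,np.linalg.norm(Y)/2)
for z in(.064,):
  for x,y in((146,220),(365,220),(584,220)):print(g(x,y,z).round(4))
plan((.56,.2,.25),-5.7)
E
```

```text
[[ 0.4822 -0.2597  0.088 ]
 [ 0.5887 -0.2442  0.088 ]
 [ 0.5987 -0.3095  0.088 ]
 [ 0.4916 -0.3256  0.088 ]] [ 0.5403 -0.2848  0.088 ]
8.427507113427525 0.10798677997069843 8.393813365562721 0.0662992341561906
[ 0.5    -0.2941  0.064 ]
[ 0.5405 -0.2882  0.064 ]
[ 0.5808 -0.2825  0.064 ]
12 yaw0 8.1
[[np.float64(6.6), np.float64(-36.9), np.float64(-0.1), np.float64(1.15)], [np.float64(5.9), np.float64(-37.0), np.float64(-0.1), np.float64(1.15)], [np.float64(5.2), np.float64(-37.1), np.float64(-0.1), np.float64(1.15)], [np.float64(4.4), np.float64(-37.2), np.float64(-0.1), np.float64(1.15)], [np.float64(3.7), np.float64(-37.3), np.float64(-0.1), np.float64(1.15)]]
[[np.float64(2.9), np.float64(-37.4), np.float64(-0.1), np.float64(1.15)], [np.float64(2.2), np.float64(-37.4), np.float64(-0.1), np.float64(1.15)], [np.float64(1.4), np.float64(-37.5), np.float64(-0.1), np.float64(1.15)], [np.float64(0.6), np.float64(-37.5), np.float64(-0.1), np.float64(1.15)], [np.float64(-0.1), np.float64(-37.5), np.float64(-0.1), np.float64(1.15)]]
[[np.float64(-0.9), np.float64(-37.5), np.float64(-0.1), np.float64(1.15)], [np.float64(-1.6), np.float64(-37.5), np.float64(-0.1), np.float64(1.15)]]
```

Emit:
apply_moves --deltas '[[[6,-36,0],1.2,1],[[5,-36,0],1.2,1],[[5,-36,0],1.2,1],[[4,-36,0],1.2,1],[[3,-36,0],1.2,1]]'

```text
t: 11.03
position: [0.5478, -0.0651, 0.2493]
eef_rot: [[0.999, 0.039, -0.0], [0.039, -0.999, 0.001], [0.0, -0.001, -1.0]]
force: [0.7, 0.1, 1.3]
grip_width: -0.0
```

Emit:
apply_moves --deltas '[[[3,-36,0],1.2,1],[[2,-36,0],1.2,1],[[0,-36,0],1.2,1],[[-5,-36,10],1.2,1],[[-10,-36,20],1.2,1]]'

```text
t: 11.45
position: [0.5396, 0.1152, 0.2212]
eef_rot: [[0.998, -0.066, 0.004], [-0.066, -0.998, 0.002], [0.004, -0.002, -1.0]]
force: [1.2, 0.7, 0.3]
grip_width: -0.0003
```

Emit:
apply_moves --deltas '[[[-10,-30,20],1.8,1],[[0,0,0],0,1],[[0,0,0],0,1]]'

```text
t: 11.7
position: [0.5283, 0.1457, 0.1983]
eef_rot: [[0.996, -0.091, -0.003], [-0.091, -0.996, -0.0], [-0.003, 0.001, -1.0]]
force: [-0.5, -1.4, 1.2]
grip_width: -0.0002
```

```bash
python3 - <<'E'
from h import *
s=st();a=snap('wrist','w11.png')
E
```

```text
t 11.7 p [0.5283 0.1457 0.1983] yaw [ 0.996 -0.091 -0.003] zax [-0.003 -0.    -1.   ] F [-0.5 -1.4  1.2] w -0.0002
```

View pics/w11.png

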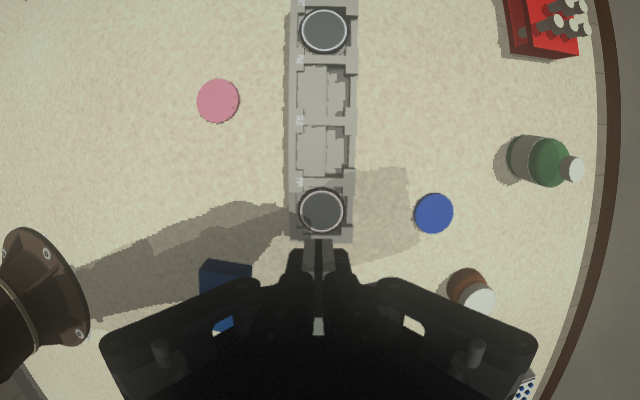

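```bash
python3 - <<'E'
from h import *
s=env.state()
im=cv2.imread('pics/w11.png');cv2.imwrite('pics/c10.png',cv2.resize(im[0:245,270:375],None,fx=4,fy=2.4,interpolation=2))
A=onz('wrist',321.5,210.5,.033,s);B=onz('wrist',324,31,.033,s);print(A,B,np.linalg.norm(A-B),np.degrees(np.arctan2(*(A-B)[:2]))) 
E
```

```text
[0.5302929  0.11780773 0.033     ] [0.54989538 0.30129487 0.033     ] 0.1845312723853775 -173.9020495437771
```

View pics/c10.png

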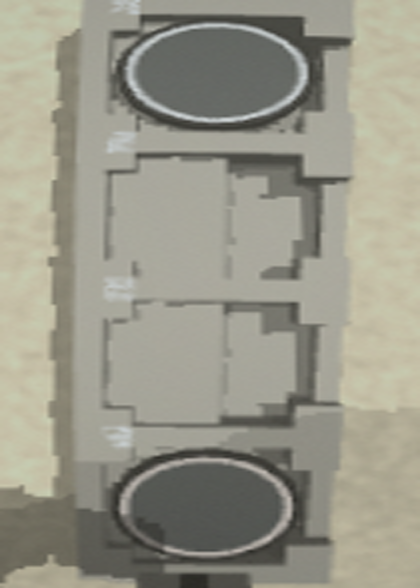

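```bash
python3 - <<'E'
from h import *
plan((.5482,.1159,.06),-6)
E
```

```text
4 yaw0 -5.4
[[np.float64(5.3), np.float64(6.5), np.float64(34.8), np.float64(0.16)], [np.float64(5.3), np.float64(6.5), np.float64(34.8), np.float64(0.16)], [np.float64(5.3), np.float64(6.4), np.float64(34.8), np.float64(0.16)], [np.float64(5.3), np.float64(6.4), np.float64(34.8), np.float64(0.16)]]
```

Emit:
apply_moves --deltas '[[[5.5,6.5,34],0.2,1],[[5.5,6.5,34],0.2,1],[[5.5,6.5,34],0.2,1],[[5,6.5,34],0,1],[[0,0,0],0,1]]'

```text
t: 12.17
position: [0.547, 0.1105, 0.0591]
eef_rot: [[0.994, -0.11, -0.006], [-0.11, -0.994, -0.004], [-0.006, 0.005, -1.0]]
force: [-1.0, 0.9, -0.4]
grip_width: -0.0001
```

```bash
python3 - <<'E'
from h import *
s=st();a=snap('wrist','w12.png');print(tool((.5482,.1159,.034)))
cv2.imwrite('pics/c11.png',cv2.resize(a[150:360,220:420,::-1],None,fx=3,fy=2.8,interpolation=2))
E
```

```text
t 12.17 p [0.547  0.1105 0.0591] yaw [ 0.994 -0.11  -0.006] zax [-0.006 -0.004 -1.   ] F [-1.   0.9 -0.4] w -0.0001
[-0.1 -4.3 27.8]
```

View pics/c11.png

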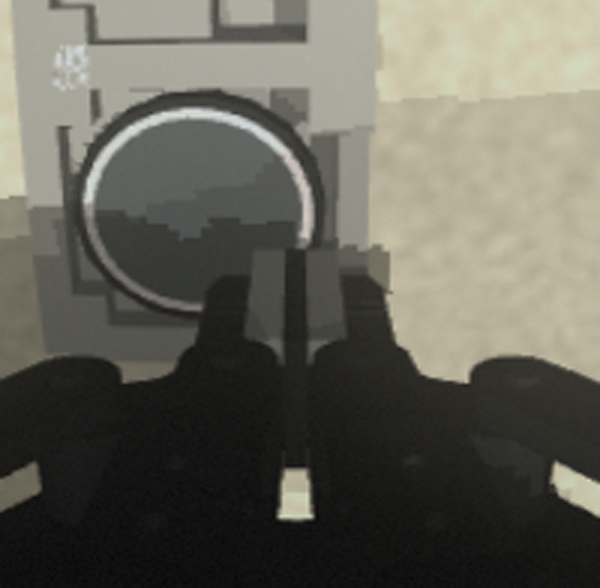

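Emit:
apply_moves --deltas '[[[0,-4,10],0,1],[[0,0,0],0,1],[[0,0,0],0,1]]'

```text
t: 12.47
position: [0.5505, 0.1192, 0.0551]
eef_rot: [[0.994, -0.105, 0.002], [-0.105, -0.994, 0.001], [0.002, -0.001, -1.0]]
force: [-0.4, 0.1, 0.7]
grip_width: -0.0003
```

```bash
python3 - <<'E'
from h import *
s=st();a=snap('wrist','w13.png');print(tool((.5482,.1159,.024)))
# re-measure filter centre
print(proj('wrist',(.5303,.1178,.033),s))
cv2.imwrite('pics/c12.png',cv2.resize(a[150:360,220:420,::-1],None,fx=3,fy=2.8,interpolation=2))
E
```

```text
t 12.47 p [0.5505 0.1192 0.0551] yaw [ 0.994 -0.105  0.002] zax [ 0.002  0.001 -1.   ] F [-0.4  0.1  0.7] w -0.0003
[-2.   3.4 31.2]
[284.3264732  245.37724905]
```

View pics/c12.png

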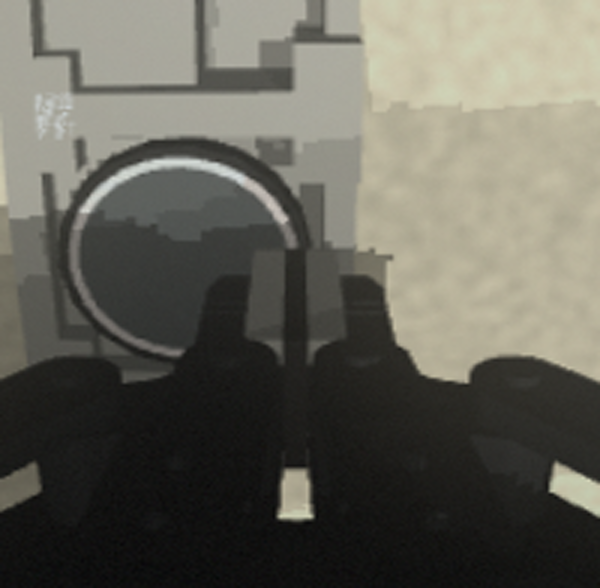

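Emit:
apply_moves --deltas '[[[0,0,0],0,1],[[0,0,0],0,1]]'

```text
t: 12.68
position: [0.5502, 0.1186, 0.0547]
eef_rot: [[0.994, -0.106, 0.002], [-0.106, -0.994, 0.001], [0.001, -0.001, -1.0]]
force: [-0.0, -0.2, 0.8]
grip_width: -0.0001
```

Emit:
apply_moves --deltas '[[[0,0,0],0,1]]'

```text
t: 12.77
position: [0.55, 0.1184, 0.0543]
eef_rot: [[0.994, -0.106, 0.001], [-0.106, -0.994, 0.0], [0.001, -0.001, -1.0]]
force: [0.0, -1.3, 0.4]
grip_width: 0.0
```

Emit:
apply_moves --deltas '[[[0,0,0],0,1]]'

```text
t: 12.85
position: [0.5498, 0.1183, 0.054]
eef_rot: [[0.994, -0.106, 0.001], [-0.106, -0.994, 0.0], [0.001, -0.0, -1.0]]
force: [0.2, -0.2, 0.2]
grip_width: -0.0001
```

Emit:
apply_moves --deltas '[[[0,1,12],0,1],[[0,0,8],0,1],[[0,0,5],0,1],[[0,0,5],0,1],[[0,0,0],0,1]]'

```text
t: 13.27
position: [0.5498, 0.117, 0.023]
eef_rot: [[0.994, -0.106, -0.0], [-0.106, -0.994, -0.0], [0.0, 0.0, -1.0]]
force: [0.7, 0.3, -0.2]
grip_width: -0.0005
```

```bash
python3 - <<'E'
from h import *
s=st();a=snap('wrist','w14.png')
cv2.imwrite('pics/c13.png',cv2.resize(a[150:360,220:420,::-1],None,fx=3,fy=2.8,interpolation=2))
E
```

```text
t 13.27 p [0.5498 0.117  0.023 ] yaw [ 0.994 -0.106  0.   ] zax [-0. -0. -1.] F [ 0.7  0.3 -0.2] w -0.0005
```

View pics/c13.png

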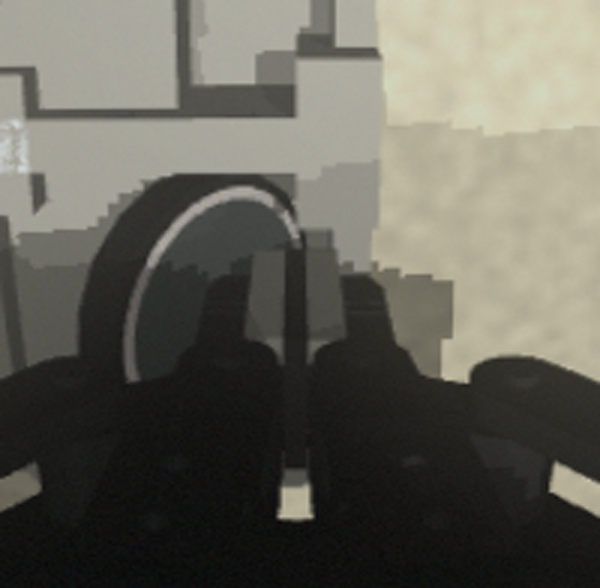

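Emit:
apply_moves --deltas '[[[0,0,-30],0,1],[[0,0,-30],0,0.3],[[-7.5,0,0],0,0],[[0,0,0],0,0],[[0,0,0],0,0]]'

```text
t: 13.73
position: [0.5417, 0.1182, 0.0837]
eef_rot: [[0.994, -0.105, -0.0], [-0.105, -0.994, 0.0], [-0.0, -0.0, -1.0]]
force: [-0.6, -0.6, 0.4]
grip_width: 0.0484
```

```bash
python3 - <<'E'
from h import *
s=st();a=snap('wrist','w15.png');print(tool((.5422,.1165,.034)))
cv2.imwrite('pics/c14.png',cv2.resize(a[120:360,180:460,::-1],None,fx=2.5,fy=2.5,interpolation=2))
E
```

```text
t 13.73 p [0.5417 0.1182 0.0837] yaw [ 0.994 -0.105 -0.   ] zax [-0.  0. -1.] F [-0.6 -0.6  0.4] w 0.0484
[ 0.8  1.5 49.2]
```

View pics/c14.png

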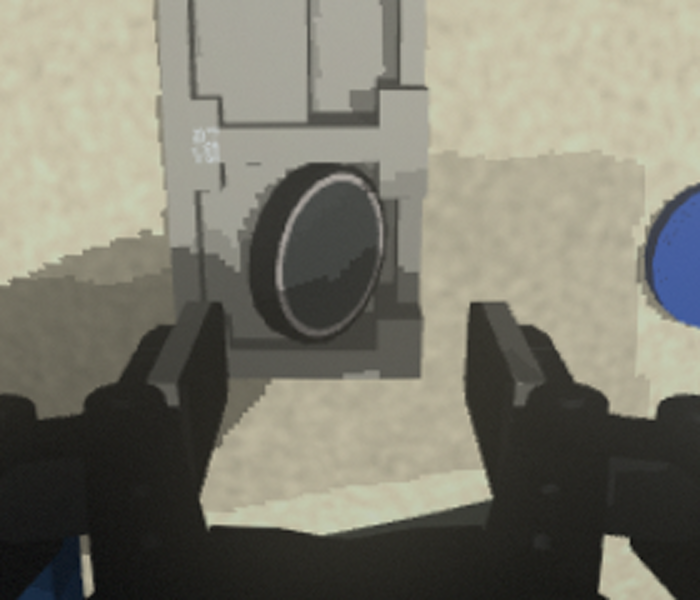

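Emit:
apply_moves --deltas '[[[1,1.5,0],0,0],[[0,0,15],0,0],[[0,0,20],0,0],[[0,0,14],0,0],[[0,0,0],0,0]]'

```text
t: 14.2
position: [0.5409, 0.1156, 0.0315]
eef_rot: [[0.994, -0.106, -0.005], [-0.106, -0.994, -0.002], [-0.005, 0.002, -1.0]]
force: [-0.6, 0.4, -0.6]
grip_width: 0.0855
```

Emit:
apply_moves --deltas '[[[0,0,0],0,0],[[0,0,0],0,0]]'

```text
t: 14.37
position: [0.5433, 0.1161, 0.0349]
eef_rot: [[0.994, -0.106, 0.0], [-0.106, -0.994, -0.0], [0.0, 0.0, -1.0]]
force: [0.5, -0.4, -0.2]
grip_width: 0.0851
```

```bash
python3 - <<'E'
from h import *
s=st();a=snap('wrist','w16.png');print(tool((.5422,.1165,.034)))
cv2.imwrite('pics/c15.png',cv2.resize(a[120:360,180:460,::-1],None,fx=2.5,fy=2.5,interpolation=2))
E
```

```text
t 14.37 p [0.5433 0.1161 0.0349] yaw [ 0.994 -0.106  0.   ] zax [ 0. -0. -1.] F [ 0.5 -0.4 -0.2] w 0.0851
[-1.3 -0.1  1.2]
```

View pics/c15.png

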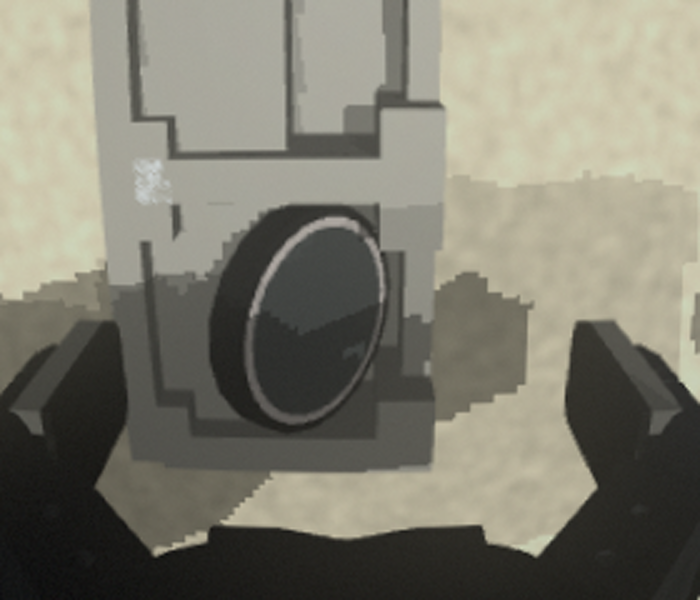

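```bash
python3 - <<'E'
from h import *
s=st();print(onz('wrist',299,247,.032,s),onz('wrist',299,247,.038,s))
E
```

```text
t 14.42 p [0.5435 0.1162 0.0352] yaw [ 0.994 -0.106  0.001] zax [ 0.001  0.    -1.   ] F [-0.2  0.2 -0.4] w 0.0851
[0.53381553 0.12089349 0.032     ] [0.53448673 0.12343297 0.038     ]
```

Emit:
apply_moves --deltas '[[[0,-3,1],0,0],[[0,0,0],0,0],[[0,0,0],0,0.5],[[0,0,0],0,0.8],[[0,0,0],0,1]]'

```text
t: 14.83
position: [0.5433, 0.1194, 0.0338]
eef_rot: [[0.994, -0.106, 0.0], [-0.106, -0.994, 0.0], [0.0, -0.0, -1.0]]
force: [-0.8, -0.3, 1.3]
grip_width: 0.0519
```

Emit:
apply_moves --deltas '[[[0,0,0],0,1],[[0,0,0],0,1],[[0,0,0],0,1],[[0,0,0],0,1]]'

```text
t: 15.17
position: [0.5434, 0.1193, 0.0337]
eef_rot: [[0.994, -0.106, 0.0], [-0.106, -0.994, 0.0], [0.0, -0.0, -1.0]]
force: [-0.4, -0.5, 1.1]
grip_width: 0.0067
```

```bash
python3 - <<'E'
from h import *
s=st();a=snap('wrist','w17.png')
cv2.imwrite('pics/c16.png',cv2.resize(a[120:360,180:460,::-1],None,fx=2.5,fy=2.5,interpolation=2))
E
```

```text
t 15.17 p [0.5434 0.1193 0.0337] yaw [ 0.994 -0.106  0.   ] zax [ 0.  0. -1.] F [-0.4 -0.5  1.1] w 0.0067
```

View pics/c16.png

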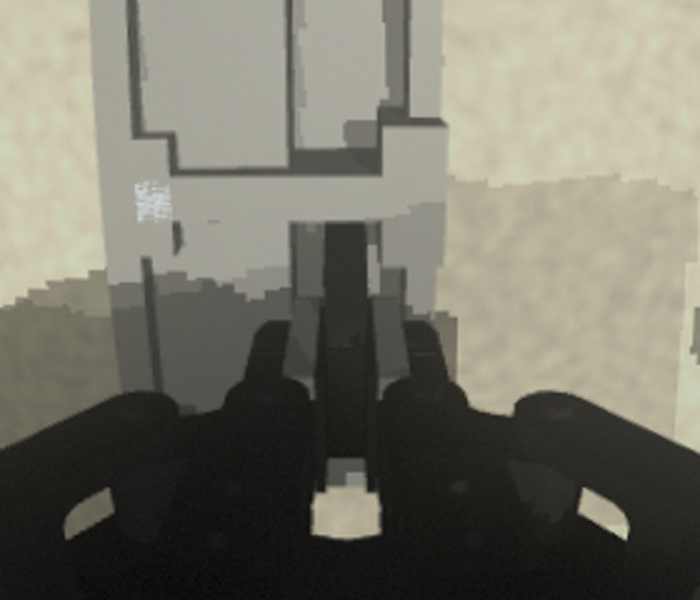

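Emit:
apply_moves --deltas '[[[0,0,-15],0,1],[[0,0,-30],0,1],[[0,0,-40],0,1],[[0,0,-40],0,1],[[0,0,-40],0,1]]'

```text
t: 15.63
position: [0.5428, 0.1189, 0.2002]
eef_rot: [[0.994, -0.106, -0.001], [-0.106, -0.994, -0.001], [-0.001, 0.001, -1.0]]
force: [1.0, 0.9, -1.6]
grip_width: 0.0065
```

```bash
python3 - <<'E'
from h import *
s=st();a=snap('wrist','w18.png');b=snap('side','s18.png')
plan((.5007,-.2914,.2),8.4,step=36)
cv2.imwrite('pics/c17.png',cv2.resize(a[120:360,180:460,::-1],None,fx=2.5,fy=2.5,interpolation=2))
cv2.imwrite('pics/c18.png',cv2.resize(b[100:260,240:400,::-1],None,fx=3.5,fy=3.5,interpolation=2))
E
```

```text
t 15.63 p [0.5428 0.1189 0.2002] yaw [ 0.994 -0.106 -0.001] zax [-0.001 -0.001 -1.   ] F [ 1.   0.9 -1.6] w 0.0065
12 yaw0 -6.1
[[np.float64(-0.2), np.float64(34.5), np.float64(0.4), np.float64(-1.21)], [np.float64(-0.9), np.float64(34.5), np.float64(0.4), np.float64(-1.21)], [np.float64(-1.6), np.float64(34.4), np.float64(0.4), np.float64(-1.21)], [np.float64(-2.4), np.float64(34.4), np.float64(0.4), np.float64(-1.21)], [np.float64(-3.1), np.float64(34.3), np.float64(0.4), np.float64(-1.21)]]
[[np.float64(-3.8), np.float64(34.3), np.float64(0.4), np.float64(-1.21)], [np.float64(-4.5), np.float64(34.2), np.float64(0.4), np.float64(-1.21)], [np.float64(-5.3), np.float64(34.1), np.float64(0.4), np.float64(-1.21)], [np.float64(-6.0), np.float64(34.0), np.float64(0.4), np.float64(-1.21)], [np.float64(-6.7), np.float64(33.8), np.float64(0.4), np.float64(-1.21)]]
[[np.float64(-7.4), np.float64(33.7), np.float64(0.4), np.float64(-1.21)], [np.float64(-8.1), np.float64(33.5), np.float64(0.4), np.float64(-1.21)]]
```

View pics/c17.png

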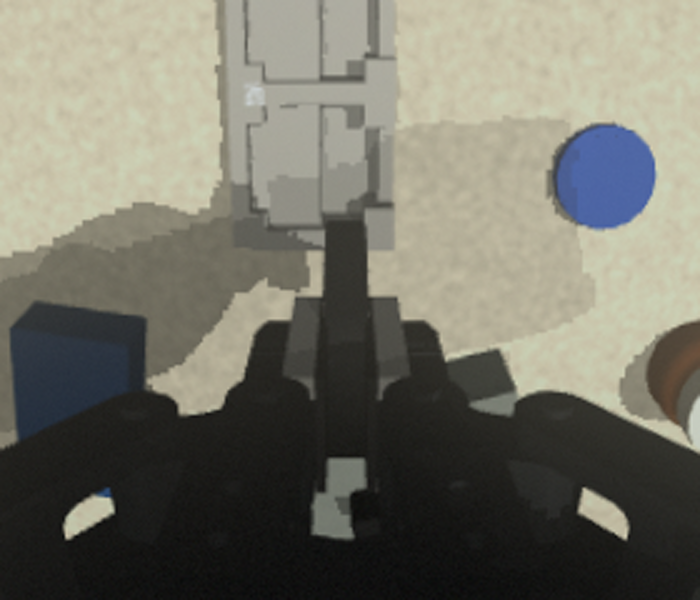

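View pics/c18.png

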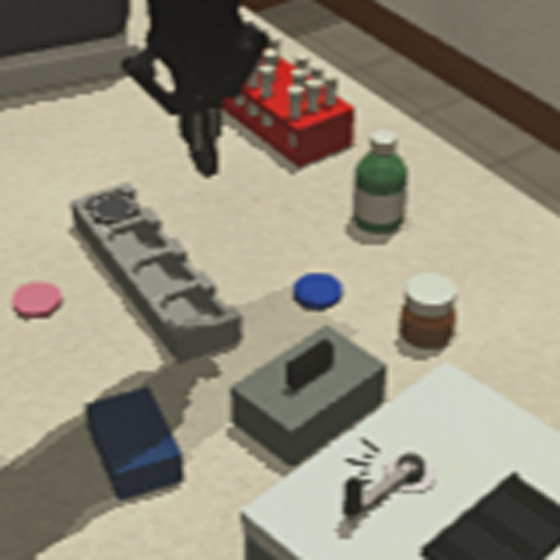

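Emit:
apply_moves --deltas '[[[0,34,0],-1.2,1],[[-1,34,0],-1.2,1],[[-2,34,0],-1.2,1],[[-2,34,0],-1.2,1],[[-3,34,0],-1.2,1]]'

```text
t: 16.15
position: [0.5238, -0.0513, 0.1984]
eef_rot: [[1.0, -0.0, -0.0], [-0.0, -1.0, 0.0], [-0.0, -0.0, -1.0]]
force: [1.2, -0.3, 0.1]
grip_width: 0.0064
```

Emit:
apply_moves --deltas '[[[-4,34,0],-1.2,1],[[-4,34,0],-1.2,1],[[-5,34,0],-1.2,1],[[-6,34,0],-1.2,1],[[-7,34,0],-1.2,1]]'

```text
t: 16.57
position: [0.5047, -0.2223, 0.1984]
eef_rot: [[0.995, 0.104, -0.0], [0.104, -0.995, 0.0], [-0.0, -0.0, -1.0]]
force: [-0.6, -0.1, -0.4]
grip_width: 0.0064
```

Emit:
apply_moves --deltas '[[[-7,34,20],-1.2,1],[[-8,33,20],-1.2,1],[[0,0,10],0,1],[[0,0,0],0,1],[[0,0,0],0,1]]'

```text
t: 16.98
position: [0.4975, -0.2886, 0.1479]
eef_rot: [[0.99, 0.144, -0.002], [0.144, -0.99, 0.001], [-0.002, -0.001, -1.0]]
force: [0.9, 1.1, 0.7]
grip_width: 0.0067
```

```bash
python3 - <<'E'
from h import *
s=st();a=snap('wrist','w19.png')
plan((.5006,-.2904,.125),8.4)
E
```

```text
t 16.98 p [ 0.4975 -0.2886  0.1479] yaw [ 0.99   0.144 -0.002] zax [-0.002  0.001 -1.   ] F [0.9 1.1 0.7] w 0.0067
1 yaw0 8.4
[[np.float64(2.0), np.float64(2.7), np.float64(23.6), np.float64(-0.04)]]
```

View pics/w19.png

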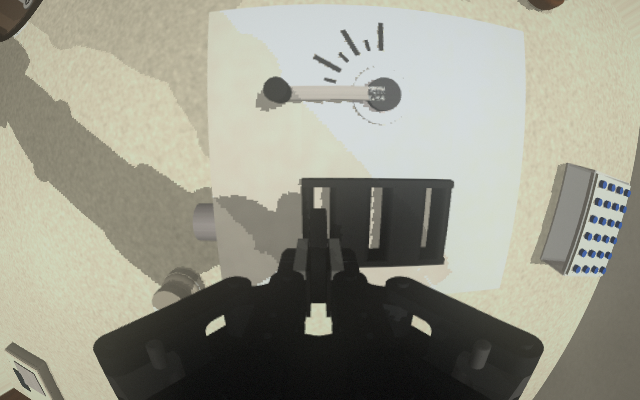

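Emit:
apply_moves --deltas '[[[2,1.5,22],0,1],[[0,0,0],0,1],[[0,0,0],0,1],[[0,0,0],0,1],[[0,0,0],0,1]]'

```text
t: 17.45
position: [0.5009, -0.29, 0.1278]
eef_rot: [[0.989, 0.146, 0.001], [0.146, -0.989, -0.0], [0.001, 0.001, -1.0]]
force: [0.3, 0.8, 0.1]
grip_width: 0.0068
```

```bash
python3 - <<'E'
from h import *
s=st();a=snap('wrist','w20.png')
plan((.5006,-.2904,.0927),8.4,n=1)
cv2.imwrite('pics/c20.png',cv2.resize(a[130:330,240:480,::-1],None,fx=3,fy=3,interpolation=2))
print(proj('wrist',(.5007,-.2914,.088),s),[proj('wrist',(.5007+.0275*k*-.146,-.2914+.0275*k*.989,.088),s) for k in(1,)])
E
```

```text
t 17.45 p [ 0.5009 -0.29    0.1278] yaw [0.989 0.146 0.001] zax [ 0.001 -0.    -1.   ] F [0.3 0.8 0.1] w 0.0068
1 yaw0 8.3
[[np.float64(-0.2), np.float64(0.1), np.float64(35.0), np.float64(-0.05)]]
[317.76369491 231.21232921] [array([317.71630114, 188.51939745])]
```

View pics/c20.png

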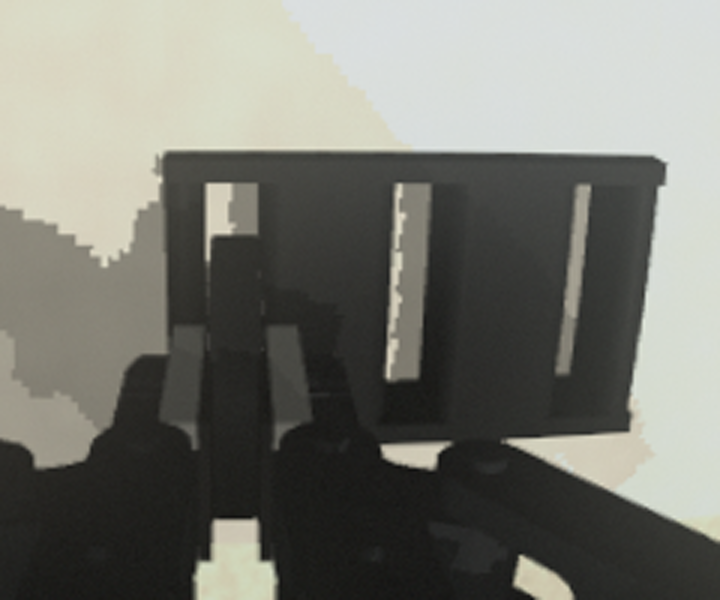

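Emit:
apply_moves --deltas '[[[0,0.5,10],0,1],[[0,0,8],0,1],[[0,0,5],0,1],[[0,0,0],0,1]]'

```text
t: 17.83
position: [0.4993, -0.2903, 0.1019]
eef_rot: [[0.989, 0.145, -0.002], [0.145, -0.989, 0.001], [-0.002, -0.001, -1.0]]
force: [-0.8, -0.6, -1.3]
grip_width: 0.0066
```

Emit:
apply_moves --deltas '[[[0,0,5],0,1],[[0,0,4],0,1],[[0,0,0],0,1],[[0,0,0],0,1]]'

```text
t: 18.17
position: [0.5001, -0.2908, 0.0944]
eef_rot: [[0.989, 0.145, -0.0], [0.145, -0.989, 0.0], [-0.0, -0.0, -1.0]]
force: [0.3, -0.2, -1.1]
grip_width: 0.0068
```

Emit:
apply_moves --deltas '[[[0,0,1.5],0,1],[[0,0,0],0,1],[[0,0,0],0,0.7],[[0,0,0],0,0.7],[[0,0,0],0,0.7]]'

```text
t: 18.58
position: [0.5004, -0.2909, 0.0933]
eef_rot: [[0.989, 0.145, 0.0], [0.145, -0.989, -0.0], [0.0, 0.0, -1.0]]
force: [0.1, -0.6, -0.0]
grip_width: 0.0257
```

Emit:
apply_moves --deltas '[[[0,0,-20],0,0.7],[[0,0,-30],0,0.7],[[0,-15,-30],0,0.7],[[0,0,0],0,0.7]]'

```text
t: 18.92
position: [0.5005, -0.2757, 0.1782]
eef_rot: [[0.989, 0.145, 0.007], [0.145, -0.989, -0.001], [0.007, 0.002, -1.0]]
force: [0.7, 0.3, 0.3]
grip_width: 0.0259
```

```bash
python3 - <<'E'
from h import *
s=st();a=snap('wrist','w21.png');b=snap('side','s21.png')
cv2.imwrite('pics/c21.png',np.hstack([cv2.resize(a[130:330,240:440,::-1],(400,400)),cv2.resize(b[200:310,300:440,::-1],(400,400))]))
plan((.568,.29,.2),-6,step=38)
E
```

```text
t 18.92 p [ 0.5005 -0.2757  0.1782] yaw [0.989 0.145 0.007] zax [ 0.007 -0.001 -1.   ] F [0.7 0.3 0.3] w 0.0259
16 yaw0 8.4
[[np.float64(9.4), np.float64(-34.4), np.float64(-1.6), np.float64(0.9)], [np.float64(8.9), np.float64(-34.5), np.float64(-1.6), np.float64(0.9)], [np.float64(8.3), np.float64(-34.6), np.float64(-1.6), np.float64(0.9)], [np.float64(7.8), np.float64(-34.8), np.float64(-1.6), np.float64(0.9)], [np.float64(7.2), np.float64(-34.9), np.float64(-1.6), np.float64(0.9)]]
[[np.float64(6.7), np.float64(-35.0), np.float64(-1.6), np.float64(0.9)], [np.float64(6.2), np.float64(-35.1), np.float64(-1.6), np.float64(0.9)], [np.float64(5.6), np.float64(-35.2), np.float64(-1.6), np.float64(0.9)], [np.float64(5.0), np.float64(-35.3), np.float64(-1.6), np.float64(0.9)], [np.float64(4.5), np.float64(-35.3), np.float64(-1.6), np.float64(0.9)]]
[[np.float64(3.9), np.float64(-35.4), np.float64(-1.6), np.float64(0.9)], [np.float64(3.4), np.float64(-35.5), np.float64(-1.6), np.float64(0.9)], [np.float64(2.8), np.float64(-35.5), np.float64(-1.6), np.float64(0.9)], [np.float64(2.3), np.float64(-35.5), np.float64(-1.6), np.float64(0.9)], [np.float64(1.7), np.float64(-35.6), np.float64(-1.6), np.float64(0.9)]]
[[np.float64(1.2), np.float64(-35.6), np.float64(-1.6), np.float64(0.9)]]
```

View pics/c21.png

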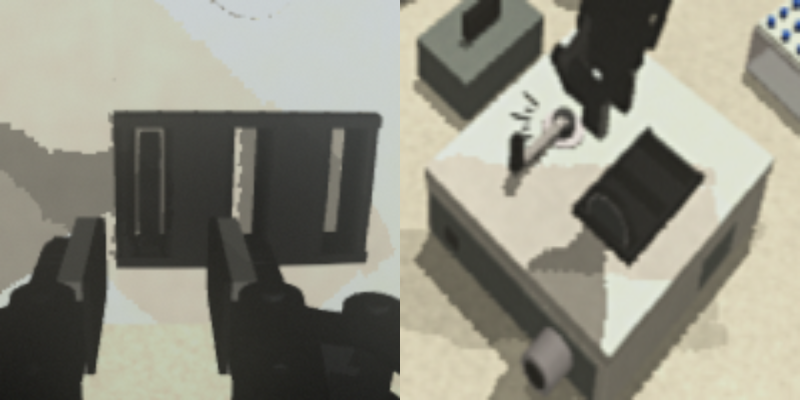

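Emit:
apply_moves --deltas '[[[9,-35,-5],0.9,1],[[9,-35,-5],0.9,1],[[8,-35,-5],0.9,1],[[8,-35,-5],0.9,1],[[7,-35,0],0.9,1]]'

```text
t: 19.43
position: [0.5189, -0.0961, 0.193]
eef_rot: [[0.998, 0.065, -0.0], [0.065, -0.998, -0.0], [-0.0, 0.0, -1.0]]
force: [0.0, -0.4, 0.6]
grip_width: -0.0001
```

Emit:
apply_moves --deltas '[[[7,-35,0],0.9,1],[[6,-35,0],0.9,1],[[6,-35,0],0.9,1],[[5,-35,0],0.9,1],[[5,-35,0],0.9,1]]'

```text
t: 19.85
position: [0.5411, 0.0799, 0.1921]
eef_rot: [[1.0, -0.013, -0.002], [-0.013, -1.0, -0.0], [-0.002, 0.0, -1.0]]
force: [1.3, -0.6, 0.5]
grip_width: 0.0003
```

Emit:
apply_moves --deltas '[[[4,-36,10],0.9,1],[[3,-36,10],0.9,1],[[3,-36,10],0.9,1],[[2,-36,10],0.9,1],[[2,-36,10],0.9,1]]'

```text
t: 20.27
position: [0.563, 0.2591, 0.1413]
eef_rot: [[0.996, -0.091, -0.002], [-0.091, -0.996, -0.001], [-0.001, 0.001, -1.0]]
force: [0.7, 0.3, -0.7]
grip_width: -0.0001
```

Emit:
apply_moves --deltas '[[[0,-36,10],0.9,1],[[0,0,20],0,1],[[0,0,20],0,1],[[0,0,0],0,1],[[0,0,0],0,1]]'

```text
t: 20.68
position: [0.5658, 0.2924, 0.0914]
eef_rot: [[0.994, -0.107, -0.003], [-0.107, -0.994, -0.002], [-0.003, 0.003, -1.0]]
force: [0.5, -0.3, 1.2]
grip_width: -0.0
```

```bash
python3 - <<'E'
from h import *
s=st();a=snap('wrist','w22.png');cv2.imwrite('pics/c22.png',cv2.resize(a[120:360,180:460,::-1],None,fx=2.5,fy=2.5,interpolation=2))
plan((.5693,.2993,.06),-6)
E
```

```text
t 20.68 p [0.5658 0.2924 0.0914] yaw [ 0.994 -0.107 -0.003] zax [-0.003 -0.002 -1.   ] F [ 0.5 -0.3  1.2] w -0.0
1 yaw0 -6.1
[[np.float64(1.8), np.float64(-6.9), np.float64(32.9), np.float64(-0.14)]]
```

View pics/c22.png

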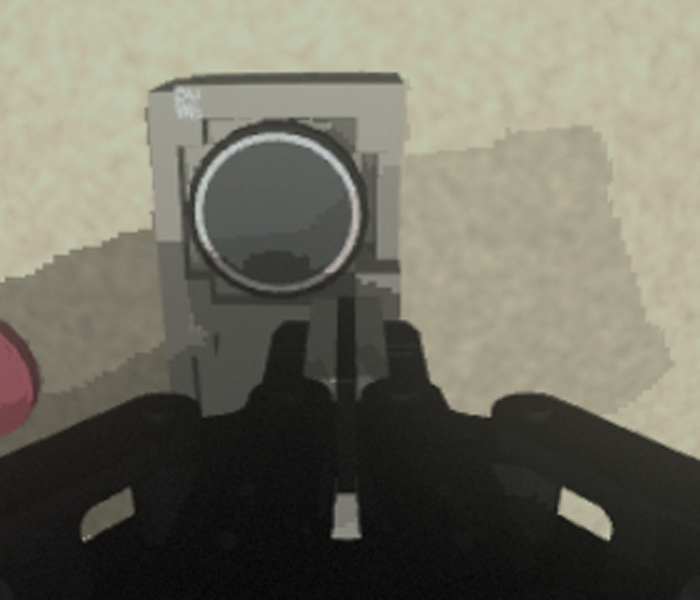

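Emit:
apply_moves --deltas '[[[1,-4.5,30],0,1],[[0,0,0],0,1],[[0,0,0],0,1],[[0,0,0],0,1],[[0,0,0],0,1]]'

```text
t: 21.15
position: [0.5692, 0.2979, 0.0649]
eef_rot: [[0.994, -0.107, 0.002], [-0.107, -0.994, 0.001], [0.002, -0.001, -1.0]]
force: [-0.2, -0.4, 0.3]
grip_width: -0.0006
```

```bash
python3 - <<'E'
from h import *
s=st();a=snap('wrist','w23.png');cv2.imwrite('pics/c23.png',cv2.resize(a[120:360,180:460,::-1],None,fx=2.5,fy=2.5,interpolation=2))
print(proj('wrist',(.5499,.3013,.033),s))
plan((.5693,.2993,.023),-6,n=1)
E
```

```text
t 21.15 p [0.5692 0.2979 0.0649] yaw [ 0.994 -0.107  0.002] zax [ 0.002  0.001 -1.   ] F [-0.2 -0.4  0.3] w -0.0006
[286.18369531 231.58411108]
1 yaw0 -6.1
[[np.float64(0.1), np.float64(-1.3), np.float64(41.8), np.float64(-0.11)]]
```

View pics/c23.png

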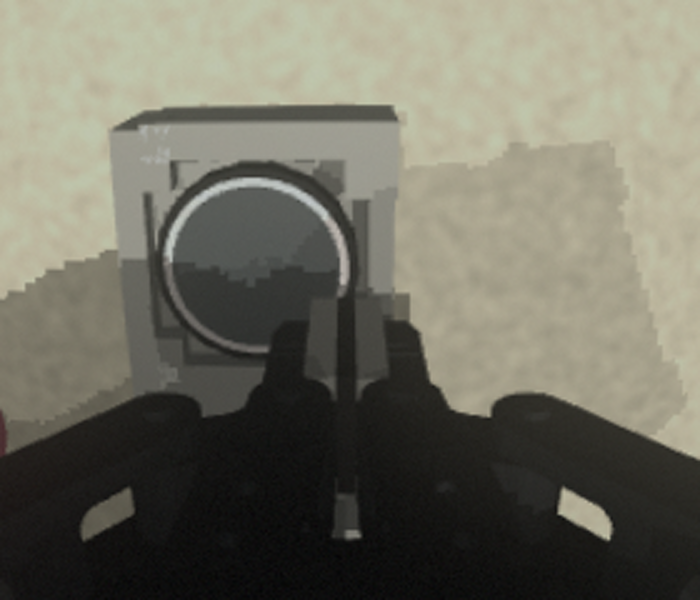

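```bash
python3 - <<'E'
from h import *
s=st();R=np.array(s['eef_rot']);p=np.array(s['position'])
for q in((0,-.011,0),(-.0075,-.011,0),(.0075,-.011,0)):print(proj('wrist',p+R@np.array(q),s))
E
```

```text
t 21.2 p [0.5691 0.298  0.0648] yaw [ 0.994 -0.106  0.002] zax [ 0.002  0.001 -1.   ] F [-0.4 -0.7 -0.6] w -0.0001
[318.77228033 235.92786483]
[303.63436864 235.90725779]
[333.90691744 235.89581873]
```

```bash
python3 - <<'E'
from h import *
s=st()
print(onz('wrist',282.6,223.4,.033,s),onz('wrist',282.6,220.4,.033,s))
E
```

```text
t 21.2 p [0.5691 0.298  0.0648] yaw [ 0.994 -0.106  0.002] zax [ 0.002  0.001 -1.   ] F [-0.4 -0.7 -0.6] w -0.0001
[0.54837972 0.30684103 0.033     ] [0.54864727 0.30871969 0.033     ]
```

Emit:
apply_moves --deltas '[[[0,-5.5,15],0,1],[[0,0,12],0,1],[[0,0,6],0,1],[[0,0,5],0,1],[[0,0,3],0,1]]'

```text
t: 21.62
position: [0.5696, 0.3032, 0.0217]
eef_rot: [[0.994, -0.106, 0.001], [-0.106, -0.994, -0.0], [0.001, 0.0, -1.0]]
force: [2.6, -0.4, 6.6]
grip_width: -0.0002
```

Emit:
apply_moves --deltas '[[[0,0,0],0,1],[[0,0,0],0,1]]'

```text
t: 21.78
position: [0.5696, 0.3031, 0.0222]
eef_rot: [[0.994, -0.107, 0.001], [-0.107, -0.994, -0.0], [0.001, -0.0, -1.0]]
force: [2.8, -0.1, 1.1]
grip_width: -0.0001
```

```bash
python3 - <<'E'
from h import *
s=st();a=snap('wrist','w24.png');cv2.imwrite('pics/c24.png',cv2.resize(a[120:360,180:460,::-1],None,fx=2.5,fy=2.5,interpolation=2))
E
```

```text
t 21.78 p [0.5696 0.3031 0.0222] yaw [ 0.994 -0.107  0.001] zax [ 0.001 -0.    -1.   ] F [ 2.8 -0.1  1.1] w -0.0001
```

View pics/c24.png

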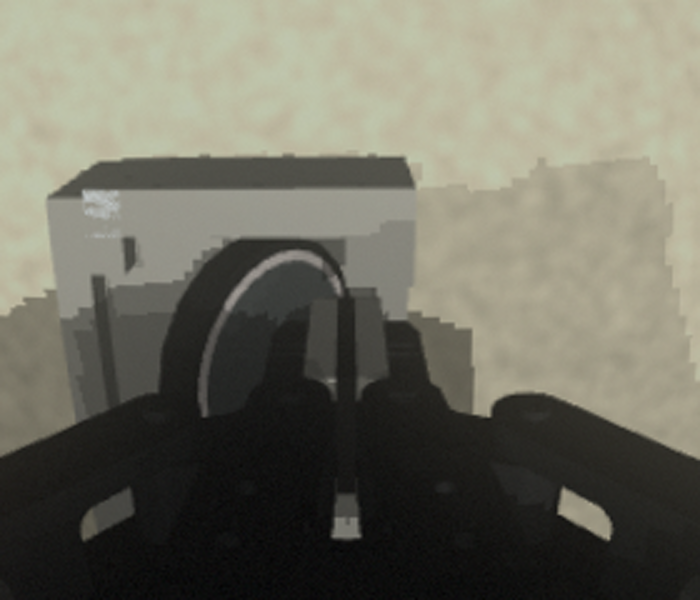

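Emit:
apply_moves --deltas '[[[0,0,-30],0,1],[[0,0,-30],0,0.2],[[-7,-1,0],0,0],[[0,0,0],0,0],[[0,0,0],0,0]]'

```text
t: 22.25
position: [0.561, 0.3054, 0.0818]
eef_rot: [[0.994, -0.105, -0.001], [-0.105, -0.994, 0.0], [-0.001, -0.0, -1.0]]
force: [-0.5, -0.7, -0.7]
grip_width: 0.0486
```

Emit:
apply_moves --deltas '[[[0,0,0],0,0],[[0,0,0],0,0],[[0,0,0],0,0]]'

```text
t: 22.5
position: [0.5616, 0.3048, 0.0812]
eef_rot: [[0.994, -0.106, -0.001], [-0.106, -0.994, -0.001], [-0.001, 0.001, -1.0]]
force: [0.2, -0.9, -0.6]
grip_width: 0.0832
```

```bash
python3 - <<'E'
from h import *
s=st();a=snap('wrist','w25.png');cv2.imwrite('pics/c25.png',cv2.resize(a[120:360,180:460,::-1],None,fx=2.5,fy=2.5,interpolation=2))
print(tool((.5625,.3043,.0337)))
E
```

```text
t 22.5 p [0.5616 0.3048 0.0812] yaw [ 0.994 -0.106 -0.001] zax [-0.001 -0.001 -1.   ] F [ 0.2 -0.9 -0.6] w 0.0832
[ 0.8  0.4 47.7]
```

View pics/c25.png

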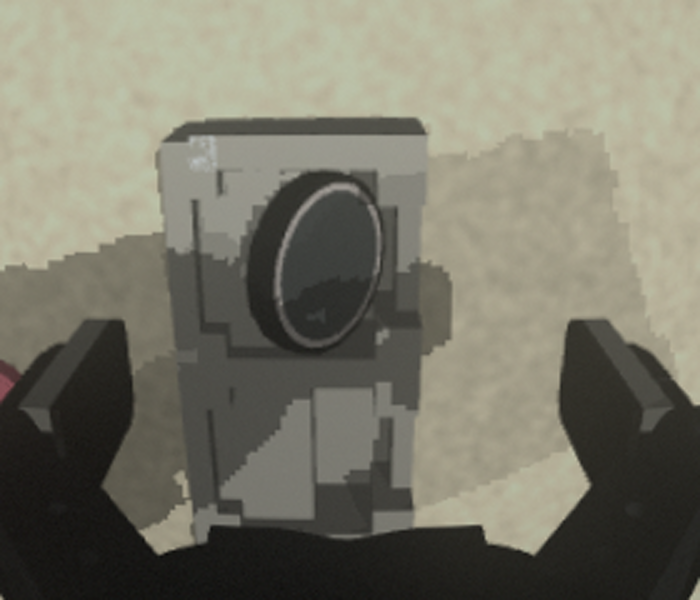

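Emit:
apply_moves --deltas '[[[0.5,0,20],0,0],[[0,0,17],0,0],[[0,0,10],0,0],[[0,0,0],0,0],[[0,0,0],0,0]]'

```text
t: 22.97
position: [0.5622, 0.3048, 0.0347]
eef_rot: [[0.994, -0.106, -0.001], [-0.106, -0.994, -0.001], [-0.001, 0.001, -1.0]]
force: [-0.7, 0.1, 0.9]
grip_width: 0.0853
```

Emit:
apply_moves --deltas '[[[0,0,0],0,0],[[0,0,0],0,0],[[0,0,0],0,0]]'

```text
t: 23.22
position: [0.563, 0.3054, 0.0361]
eef_rot: [[0.994, -0.106, 0.001], [-0.106, -0.994, 0.001], [0.001, -0.001, -1.0]]
force: [0.3, -0.4, -0.1]
grip_width: 0.0854
```

```bash
python3 - <<'E'
from h import *
s=st();a=snap('wrist','w26.png');cv2.imwrite('pics/c26.png',cv2.resize(a[120:360,180:460,::-1],None,fx=2.5,fy=2.5,interpolation=2))
print(tool((.5625,.3043,.0337)))
E
```

```text
t 23.22 p [0.563  0.3054 0.0361] yaw [ 0.994 -0.106  0.001] zax [ 0.001  0.001 -1.   ] F [ 0.3 -0.4 -0.1] w 0.0854
[-0.3  1.1  2.3]
```

View pics/c26.png

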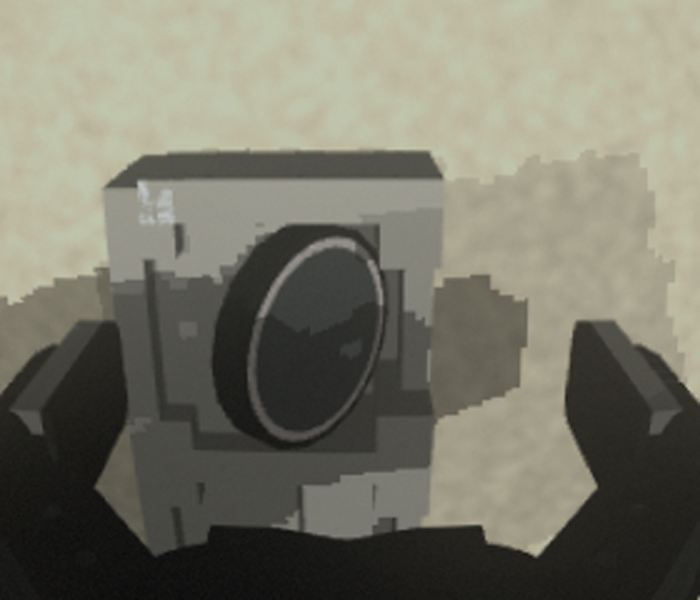

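Emit:
apply_moves --deltas '[[[0,0,2],0,0],[[0,0,0],0,0.5],[[0,0,0],0,0.8],[[0,0,0],0,1],[[0,0,0],0,1]]'

```text
t: 23.68
position: [0.5624, 0.3052, 0.0332]
eef_rot: [[0.994, -0.106, -0.0], [-0.106, -0.994, 0.0], [-0.0, -0.0, -1.0]]
force: [-0.6, 0.1, -0.3]
grip_width: 0.0387
```

Emit:
apply_moves --deltas '[[[0,0,0],0,1],[[0,0,0],0,1],[[0,0,0],0,1],[[0,0,0],0,1]]'

```text
t: 24.02
position: [0.5625, 0.3051, 0.0333]
eef_rot: [[0.994, -0.106, 0.0], [-0.106, -0.994, 0.0], [0.0, -0.0, -1.0]]
force: [0.6, -1.2, 1.7]
grip_width: 0.0064
```

Emit:
apply_moves --deltas '[[[0,0,-15],0,1],[[0,0,-30],0,1],[[0,0,-40],0,1],[[0,0,-40],0,1],[[0,0,-40],0,1]]'

```text
t: 24.43
position: [0.5621, 0.3047, 0.1997]
eef_rot: [[0.994, -0.106, -0.0], [-0.106, -0.994, -0.001], [-0.0, 0.001, -1.0]]
force: [1.0, 1.0, 0.3]
grip_width: 0.0068
```

```bash
python3 - <<'E'
from h import *
s=st();a=snap('wrist','w27.png')
plan((.5798,-.2790,.2),8.4,step=37)
cv2.imwrite('pics/c27.png',cv2.resize(a[120:360,180:460,::-1],None,fx=2.5,fy=2.5,interpolation=2))
E
```

```text
t 24.43 p [0.5621 0.3047 0.1997] yaw [ 0.994 -0.106 -0.   ] zax [-0.    -0.001 -1.   ] F [1.  1.  0.3] w 0.0068
16 yaw0 -6.1
[[np.float64(4.8), np.float64(36.3), np.float64(0.5), np.float64(-0.91)], [np.float64(4.2), np.float64(36.3), np.float64(0.5), np.float64(-0.91)], [np.float64(3.6), np.float64(36.4), np.float64(0.5), np.float64(-0.91)], [np.float64(3.0), np.float64(36.5), np.float64(0.5), np.float64(-0.91)], [np.float64(2.5), np.float64(36.5), np.float64(0.5), np.float64(-0.91)]]
[[np.float64(1.9), np.float64(36.5), np.float64(0.5), np.float64(-0.91)], [np.float64(1.3), np.float64(36.6), np.float64(0.5), np.float64(-0.91)], [np.float64(0.7), np.float64(36.6), np.float64(0.5), np.float64(-0.91)], [np.float64(0.1), np.float64(36.6), np.float64(0.5), np.float64(-0.91)], [np.float64(-0.4), np.float64(36.6), np.float64(0.5), np.float64(-0.91)]]
[[np.float64(-1.0), np.float64(36.6), np.float64(0.5), np.float64(-0.91)], [np.float64(-1.6), np.float64(36.6), np.float64(0.5), np.float64(-0.91)], [np.float64(-2.2), np.float64(36.5), np.float64(0.5), np.float64(-0.91)], [np.float64(-2.8), np.float64(36.5), np.float64(0.5), np.float64(-0.91)], [np.float64(-3.3), np.float64(36.4), np.float64(0.5), np.float64(-0.91)]]
[[np.float64(-3.9), np.float64(36.4), np.float64(0.5), np.float64(-0.91)]]
```

View pics/c27.png

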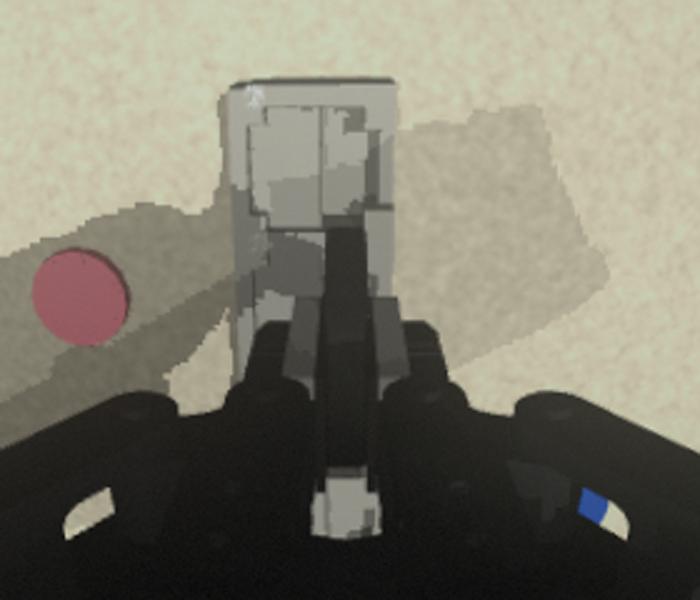

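Emit:
apply_moves --deltas '[[[5,36,0],-0.9,1],[[4,36,0],-0.9,1],[[4,36,0],-0.9,1],[[3,36,0],-0.9,1],[[2,36,0],-0.9,1]]'

```text
t: 24.9
position: [0.5667, 0.1226, 0.198]
eef_rot: [[1.0, -0.027, 0.0], [-0.027, -1.0, 0.0], [0.0, -0.0, -1.0]]
force: [0.9, -0.7, -0.3]
grip_width: 0.0065
```

Emit:
apply_moves --deltas '[[[2,36,0],-0.9,1],[[1,36,0],-0.9,1],[[1,36,0],-0.9,1],[[0,37,0],-0.9,1],[[0,37,0],-0.9,1]]'

```text
t: 25.32
position: [0.5714, -0.0595, 0.198]
eef_rot: [[0.999, 0.052, 0.0], [0.052, -0.999, 0.0], [0.0, -0.0, -1.0]]
force: [-0.0, -1.0, -1.3]
grip_width: 0.0065
```

Emit:
apply_moves --deltas '[[[-1,37,0],-0.9,1],[[-2,37,0],-0.9,1],[[-2,37,0],-0.9,1],[[-3,36,0],-0.9,1],[[-3,36,10],-0.9,1]]'

```text
t: 25.73
position: [0.5764, -0.2435, 0.1895]
eef_rot: [[0.992, 0.13, 0.003], [0.13, -0.992, -0.001], [0.003, 0.001, -1.0]]
force: [1.2, 0.3, 0.2]
grip_width: 0.0069
```

Emit:
apply_moves --deltas '[[[-4,35,20],-0.9,1],[[0,0,20],0,1],[[0,0,0],0,1],[[0,0,0],0,1],[[0,0,0],0,1]]'

```text
t: 26.15
position: [0.5769, -0.2755, 0.1487]
eef_rot: [[0.989, 0.146, 0.001], [0.146, -0.989, 0.0], [0.001, -0.0, -1.0]]
force: [-0.6, 0.1, 0.2]
grip_width: 0.0065
```

```bash
python3 - <<'E'
from h import *
s=st();plan((.5795,-.2777,.128),8.4,n=1)
E
```

```text
t 26.15 p [ 0.5769 -0.2755  0.1487] yaw [0.989 0.146 0.001] zax [ 0.001  0.    -1.   ] F [-0.6  0.1  0.2] w 0.0065
1 yaw0 8.4
[[np.float64(2.2), np.float64(2.6), np.float64(20.7), np.float64(-0.02)]]
```

Emit:
apply_moves --deltas '[[[2.5,2.3,20],0,1],[[0,0,0],0,1],[[0,0,0],0,1],[[0,0,0],0,1],[[0,0,0],0,1]]'

```text
t: 26.57
position: [0.5798, -0.278, 0.1294]
eef_rot: [[0.989, 0.145, 0.002], [0.145, -0.989, -0.0], [0.001, 0.001, -1.0]]
force: [1.1, -0.2, -1.0]
grip_width: 0.0065
```

```bash
python3 - <<'E'
from h import *
s=st();a=snap('wrist','w28.png')
plan((.5795,-.2777,.093),8.4,n=1)
cv2.imwrite('pics/c28.png',cv2.resize(a[130:330,180:420,::-1],None,fx=3,fy=3,interpolation=2))
E
```

```text
t 26.57 p [ 0.5798 -0.278   0.1294] yaw [0.989 0.145 0.001] zax [ 0.002 -0.    -1.   ] F [ 1.1 -0.2 -1. ] w 0.0065
1 yaw0 8.3
[[np.float64(-0.1), np.float64(-0.5), np.float64(36.3), np.float64(-0.06)]]
```

View pics/c28.png

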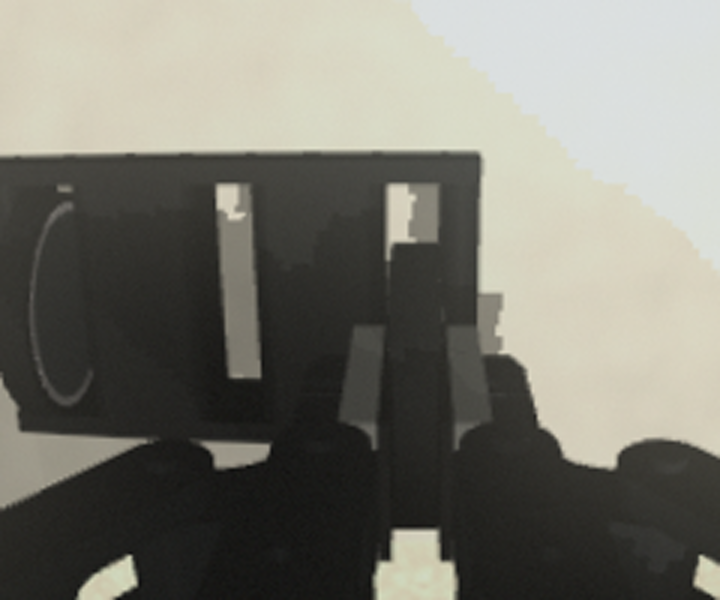

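Emit:
apply_moves --deltas '[[[0,-0.8,12],0,1],[[0,0,8],0,1],[[0,0,5],0,1],[[0,0,0],0,1]]'

```text
t: 26.95
position: [0.5779, -0.2769, 0.1012]
eef_rot: [[0.989, 0.145, -0.003], [0.145, -0.989, 0.001], [-0.003, -0.002, -1.0]]
force: [-0.9, -0.6, -1.5]
grip_width: 0.0071
```

Emit:
apply_moves --deltas '[[[0,0,5],0,1],[[0,0,5],0,1],[[0,0,0],0,1],[[0,0,0],0,1],[[0,0,0],0,1]]'

```text
t: 27.37
position: [0.5789, -0.2775, 0.0932]
eef_rot: [[0.989, 0.145, -0.0], [0.145, -0.989, 0.0], [-0.0, -0.0, -1.0]]
force: [0.1, 0.2, 0.0]
grip_width: 0.0065
```

Emit:
apply_moves --deltas '[[[0,0,0],0,0.7],[[0,0,0],0,0.7],[[0,0,0],0,0.7],[[0,0,-20],0,0.7],[[0,0,-30],0,0.7]]'

```text
t: 27.78
position: [0.5772, -0.2763, 0.141]
eef_rot: [[0.989, 0.145, -0.005], [0.145, -0.989, 0.002], [-0.005, -0.003, -1.0]]
force: [0.1, -0.1, -0.9]
grip_width: 0.0255
```

Emit:
apply_moves --deltas '[[[-30,-15,-30],0,0.7],[[0,0,0],0,0.7],[[0,0,0],0,0.7]]'

```text
t: 28.03
position: [0.5495, -0.2681, 0.1729]
eef_rot: [[0.99, 0.144, 0.003], [0.144, -0.99, -0.001], [0.003, 0.001, -1.0]]
force: [0.0, 0.3, -0.4]
grip_width: 0.0256
```

```bash
python3 - <<'E'
from h import *
s=st();a=snap('wrist','w29.png');b=snap('side','s29.png');snap('top','t29.png')
cv2.imwrite('pics/c29.png',np.hstack([cv2.resize(a[110:310,200:440,::-1],(480,400)),cv2.resize(b[200:310,300:440,::-1],(320,400))]))
E
```

```text
t 28.03 p [ 0.5495 -0.2681  0.1729] yaw [0.99  0.144 0.003] zax [ 0.003 -0.001 -1.   ] F [ 0.   0.3 -0.4] w 0.0256
```

View pics/c29.png

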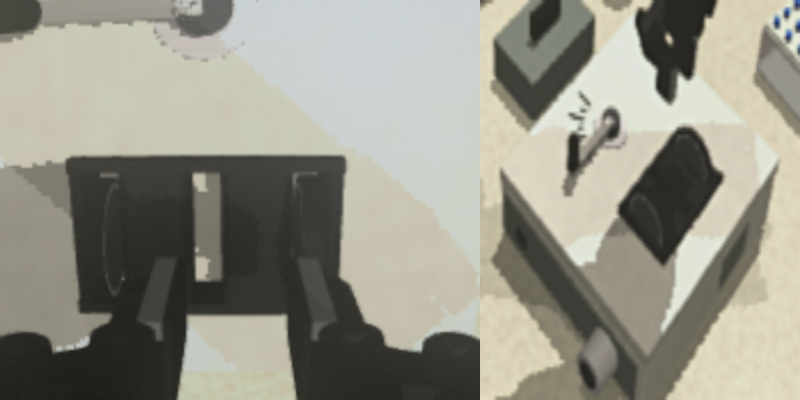

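View pics/t29.png

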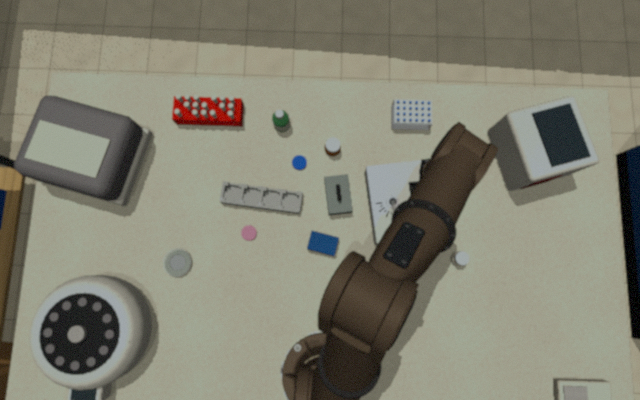

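```bash
python3 - <<'E'
from h import *
plan((.575,-.06,.23),-81.6,turn=7)
E
```

```text
13 yaw0 8.3
[[np.float64(4.2), np.float64(-15.5), np.float64(-4.6), np.float64(6.92)], [np.float64(2.3), np.float64(-15.9), np.float64(-4.6), np.float64(6.92)], [np.float64(0.4), np.float64(-16.1), np.float64(-4.6), np.float64(6.92)], [np.float64(-1.5), np.float64(-16.0), np.float64(-4.6), np.float64(6.92)], [np.float64(-3.4), np.float64(-15.7), np.float64(-4.6), np.float64(6.92)]]
[[np.float64(-5.3), np.float64(-15.2), np.float64(-4.6), np.float64(6.92)], [np.float64(-7.1), np.float64(-14.4), np.float64(-4.6), np.float64(6.92)], [np.float64(-8.8), np.float64(-13.5), np.float64(-4.6), np.float64(6.92)], [np.float64(-10.3), np.float64(-12.3), np.float64(-4.6), np.float64(6.92)], [np.float64(-11.7), np.float64(-11.0), np.float64(-4.6), np.float64(6.92)]]
[[np.float64(-13.0), np.float64(-9.5), np.float64(-4.6), np.float64(6.92)], [np.float64(-14.0), np.float64(-7.8), np.float64(-4.6), np.float64(6.92)], [np.float64(-14.9), np.float64(-6.1), np.float64(-4.6), np.float64(6.92)]]
```

Emit:
apply_moves --deltas '[[[4,-15,-12],6.9,0.3],[[2,-16,-10],6.9,0.3],[[0,-16,-10],6.9,0.3],[[-1,-16,-8],6.9,0.3],[[-3,-16,-6],6.9,0.3]]'

```text
t: 28.6
position: [0.5597, -0.1877, 0.2164]
eef_rot: [[0.895, -0.446, -0.001], [-0.446, -0.895, -0.0], [-0.001, 0.001, -1.0]]
force: [-0.3, 0.3, 0.2]
grip_width: 0.0601
```

Emit:
apply_moves --deltas '[[[-5,-15,-4],6.9,0.3],[[-7,-14,-4],6.9,0.3],[[-9,-13,-4],6.9,0.3],[[-10,-12,0],6.9,0.3],[[-12,-11,0],6.9,0.3]]'

```text
t: 29.02
position: [0.5687, -0.1089, 0.228]
eef_rot: [[0.485, -0.875, -0.001], [-0.875, -0.485, -0.001], [0.0, 0.001, -1.0]]
force: [-0.3, 0.3, -0.4]
grip_width: 0.0601
```

Emit:
apply_moves --deltas '[[[-13,-10,0],6.9,0.3],[[-14,-8,0],6.9,0.3],[[-15,-6,0],6.9,0.3],[[0,0,0],0,0.3],[[0,0,0],0,0.3]]'

```text
t: 29.43
position: [0.5747, -0.0604, 0.2277]
eef_rot: [[0.155, -0.988, -0.002], [-0.988, -0.155, -0.001], [0.001, 0.002, -1.0]]
force: [0.0, 0.0, -0.5]
grip_width: 0.0601
```

```bash
python3 - <<'E'
from h import *
s=st();a=snap('wrist','w30.png')
E
```

```text
t 29.43 p [ 0.5747 -0.0604  0.2277] yaw [ 0.155 -0.988  0.001] zax [-0.002 -0.001 -1.   ] F [ 0.   0.  -0.5] w 0.0601
```

View pics/w30.png

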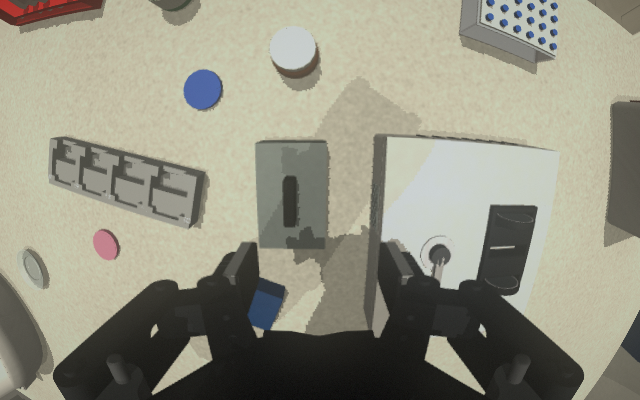

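```bash
python3 - <<'E'
from h import *
a=cv2.imread('pics/w30.png');cv2.imwrite('pics/c30.png',cv2.resize(a[125:265,240:345],None,fx=4.2,fy=4.2,interpolation=2))
E
```

```text
(no output)
```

View pics/c30.png

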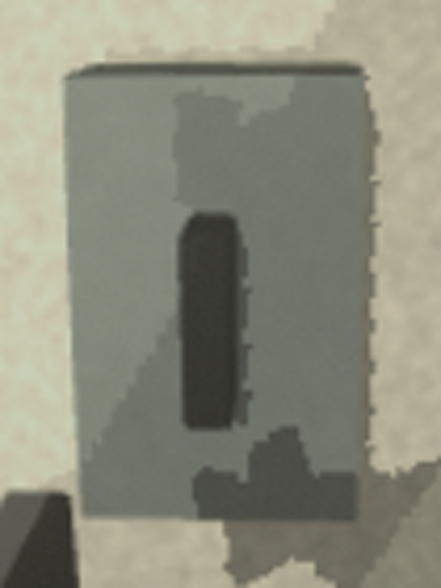

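```bash
python3 - <<'E'
from h import *
s=env.state();g=lambda x,y,z:onz('wrist',240+x/4.2-.4,125+y/4.2-.4,z,s)
k=np.array([g(*q,.045) for q in((66,76),(363,73),(357,518),(83,516))]);print(k.round(4),k.mean(0).round(4))
X=k[0]+k[1]-k[2]-k[3];Y=k[0]+k[3]-k[1]-k[2]
print(np.degrees(np.arctan2(X[1],X[0])),np.linalg.norm(X)/2,np.degrees(np.arctan2(Y[1],Y[0]))-90,np.linalg.norm(Y)/2)
print('bar',g(209,325,.071))
plan((.554,-.033,.12),-81.6)
E
```

```text
[[ 0.607   0.0113  0.045 ]
 [ 0.6184 -0.0629  0.045 ]
 [ 0.4999 -0.0804  0.045 ]
 [ 0.4883 -0.0057  0.045 ]] [ 0.5534 -0.0344  0.045 ]
8.286569555795598 0.11987948771655825 8.798153949637026 0.07530773869926613
bar [ 0.55524069 -0.03494917  0.071     ]
3 yaw0 -81.2
[[np.float64(-10.5), np.float64(5.3), np.float64(36.0), np.float64(0.14)], [np.float64(-10.5), np.float64(5.3), np.float64(36.0), np.float64(0.14)], [np.float64(-10.5), np.float64(5.4), np.float64(36.0), np.float64(0.14)]]
```

Emit:
apply_moves --deltas '[[[-10,5,36],0.1,0.3],[[-10,5,36],0.1,0.3],[[-8,5,36],0.1,0.3],[[0,0,20],0,0.3],[[0,0,0],0,0.3]]'

```text
t: 29.9
position: [0.5524, -0.0364, 0.097]
eef_rot: [[0.146, -0.989, -0.007], [-0.989, -0.146, -0.001], [-0.001, 0.007, -1.0]]
force: [-0.6, -0.3, 0.1]
grip_width: 0.0599
```

Emit:
apply_moves --deltas '[[[0,0,0],0,0.3],[[0,0,0],0,0.3],[[0,0,0],0,0.3]]'

```text
t: 30.15
position: [0.557, -0.0371, 0.1027]
eef_rot: [[0.144, -0.99, 0.003], [-0.99, -0.144, -0.0], [0.001, -0.003, -1.0]]
force: [0.9, -0.1, 0.7]
grip_width: 0.0597
```

```bash
python3 - <<'E'
from h import *
s=st();a=snap('wrist','w31.png')
print(tool((.5543,-.034,.051)))
E
```

```text
t 30.15 p [ 0.557  -0.0371  0.1027] yaw [ 0.144 -0.99   0.001] zax [ 0.003 -0.    -1.   ] F [ 0.9 -0.1  0.7] w 0.0597
[-3.2  2.3 51.6]
```

View pics/w31.png

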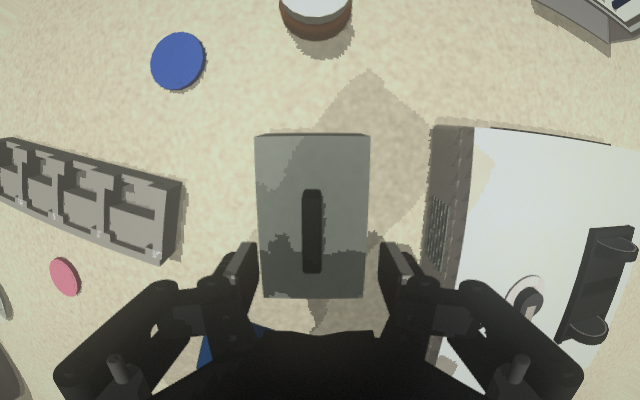

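Emit:
apply_moves --deltas '[[[-3,1.5,20],0,0.3],[[0,0,18],0,0.3],[[0,0,11],0,0.3],[[0,0,0],0,0.3],[[0,0,0],0,0.3]]'

```text
t: 30.62
position: [0.5539, -0.0336, 0.0524]
eef_rot: [[0.144, -0.99, 0.0], [-0.99, -0.144, -0.0], [0.0, -0.0, -1.0]]
force: [-0.6, -0.2, 0.5]
grip_width: 0.0597
```

Emit:
apply_moves --deltas '[[[0,0,0],0,1],[[0,0,0],0,1],[[0,0,0],0,1],[[0,0,0],0,1],[[0,0,0],0,1]]'

```text
t: 31.03
position: [0.5541, -0.0335, 0.0526]
eef_rot: [[0.145, -0.989, 0.001], [-0.99, -0.145, 0.0], [0.0, -0.001, -1.0]]
force: [-1.3, -0.6, 5.7]
grip_width: 0.0106
```

Emit:
apply_moves --deltas '[[[0,0,-15],0,1],[[0,0,-35],0,1],[[0,0,-40],0,1],[[0,0,-40],0,1],[[0,0,-20],0,1]]'

```text
t: 31.45
position: [0.5549, -0.0341, 0.2061]
eef_rot: [[0.144, -0.99, 0.004], [-0.99, -0.144, -0.0], [0.001, -0.004, -1.0]]
force: [1.1, 0.2, -1.6]
grip_width: 0.0107
```

```bash
python3 - <<'E'
from h import *
s=st();a=snap('wrist','w32.png')
plan((.5405,-.2855,.21),-81.6,step=34)
E
```

```text
t 31.45 p [ 0.5549 -0.0341  0.2061] yaw [ 0.144 -0.99   0.001] zax [ 0.004 -0.    -1.   ] F [ 1.1  0.2 -1.6] w 0.0107
8 yaw0 -81.7
[[np.float64(30.8), np.float64(6.5), np.float64(-0.2), np.float64(-0.02)], [np.float64(30.8), np.float64(6.5), np.float64(-0.2), np.float64(-0.02)], [np.float64(30.8), np.float64(6.5), np.float64(-0.2), np.float64(-0.02)], [np.float64(30.8), np.float64(6.5), np.float64(-0.2), np.float64(-0.02)], [np.float64(30.8), np.float64(6.5), np.float64(-0.2), np.float64(-0.02)]]
[[np.float64(30.8), np.float64(6.5), np.float64(-0.2), np.float64(-0.02)], [np.float64(30.8), np.float64(6.5), np.float64(-0.2), np.float64(-0.02)], [np.float64(30.8), np.float64(6.5), np.float64(-0.2), np.float64(-0.02)]]
```

View pics/w32.png

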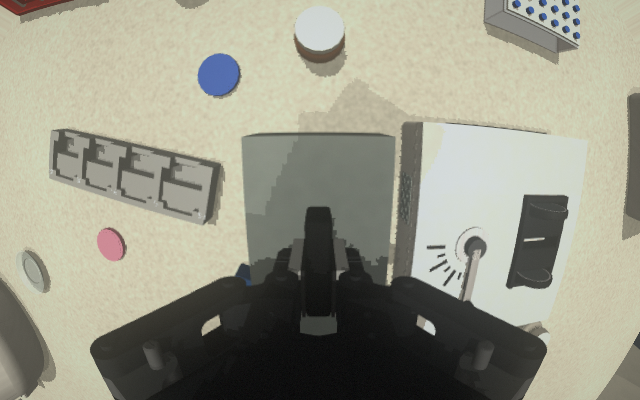

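Emit:
apply_moves --deltas '[[[30,6.5,0],0,1],[[31,6.5,0],0,1],[[31,6.5,0],0,1],[[31,6.5,0],0,1],[[31,6.5,0],0,1]]'

```text
t: 31.92
position: [0.5432, -0.1913, 0.2015]
eef_rot: [[0.145, -0.989, -0.001], [-0.989, -0.145, 0.001], [-0.001, 0.0, -1.0]]
force: [0.9, 0.1, -2.5]
grip_width: 0.0106
```

Emit:
apply_moves --deltas '[[[31,6.5,0],0,1],[[31,6.5,0],0,1],[[30,6.5,0],0,1],[[0,0,0],0,1],[[0,0,0],0,1]]'

```text
t: 32.33
position: [0.5365, -0.2865, 0.2016]
eef_rot: [[0.14, -0.99, -0.001], [-0.99, -0.14, -0.001], [0.001, 0.001, -1.0]]
force: [-0.3, 0.6, -1.4]
grip_width: 0.0106
```

Emit:
apply_moves --deltas '[[[0,0,15],0,1],[[0,0,10],0,1],[[0,0,0],0,1],[[0,0,0],0,1],[[0,0,0],0,1]]'

```text
t: 32.75
position: [0.5381, -0.2836, 0.1771]
eef_rot: [[0.146, -0.989, -0.0], [-0.989, -0.146, 0.0], [-0.0, 0.0, -1.0]]
force: [0.1, -0.2, -2.0]
grip_width: 0.0106
```

```bash
python3 - <<'E'
from h import *
s=st();a=snap('wrist','w33.png');b=snap('side','s33.png')
cv2.imwrite('pics/c33.png',np.hstack([cv2.resize(a[:,:,::-1],(480,300)),cv2.resize(b[190:310,300:440,::-1],(310,300))]))
plan((.5404,-.2855,.131),-81.6,n=1)
E
```

```text
t 32.75 p [ 0.5381 -0.2836  0.1771] yaw [ 0.146 -0.989 -0.   ] zax [-0.  0. -1.] F [ 0.1 -0.2 -2. ] w 0.0106
1 yaw0 -81.7
[[np.float64(1.8), np.float64(-2.0), np.float64(46.5), np.float64(-0.06)]]
```

View pics/c33.png

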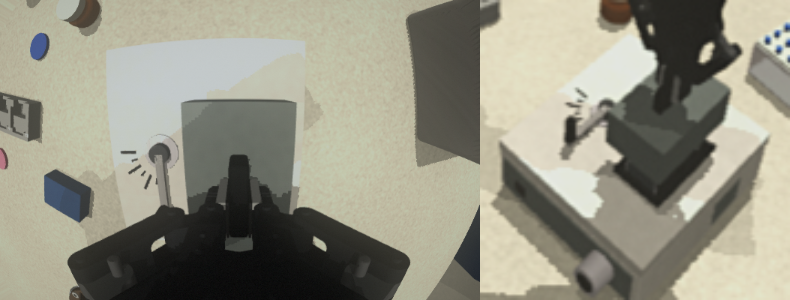

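Emit:
apply_moves --deltas '[[[1.8,-2,5],0,1],[[0,0,0],0,1],[[0,0,0],0,1],[[0,0,0],0,1],[[0,0,0],0,1]]'

```text
t: 33.27
position: [0.54, -0.2858, 0.172]
eef_rot: [[0.145, -0.989, 0.0], [-0.989, -0.145, -0.0], [0.0, -0.0, -1.0]]
force: [-0.1, 1.2, -2.0]
grip_width: 0.0104
```

Emit:
apply_moves --deltas '[[[0,0,12],0,1],[[0,0,12],0,1],[[0,0,0],0,1],[[0,0,0],0,1],[[0,0,0],0,1]]'

```text
t: 33.68
position: [0.5398, -0.2858, 0.1476]
eef_rot: [[0.144, -0.99, -0.001], [-0.99, -0.144, 0.0], [-0.0, 0.001, -1.0]]
force: [-0.1, 0.6, -2.5]
grip_width: 0.0107
```

```bash
python3 - <<'E'
from h import *
s=st()
plan((.5404,-.2855,.131),-81.6,n=1)
E
```

```text
t 33.68 p [ 0.5398 -0.2858  0.1476] yaw [ 0.144 -0.99  -0.   ] zax [-0.001  0.    -1.   ] F [-0.1  0.6 -2.5] w 0.0107
1 yaw0 -81.7
[[np.float64(-0.2), np.float64(-0.6), np.float64(16.6), np.float64(-0.1)]]
```

Emit:
apply_moves --deltas '[[[0,-0.5,5],0,1],[[0,0,5],0,1],[[0,0,0],0,1],[[0,0,0],0,1]]'

```text
t: 34.02
position: [0.5404, -0.2855, 0.1376]
eef_rot: [[0.145, -0.989, -0.001], [-0.989, -0.145, 0.0], [-0.0, 0.001, -1.0]]
force: [0.2, 0.6, -2.4]
grip_width: 0.0106
```

Emit:
apply_moves --deltas '[[[0,0,3],0,1],[[0,0,3],0,1],[[0,0,0],0,1],[[0,0,0],0,1]]'

```text
t: 34.35
position: [0.5408, -0.2859, 0.1327]
eef_rot: [[0.144, -0.99, 0.001], [-0.99, -0.144, -0.0], [0.0, -0.001, -1.0]]
force: [-1.7, -0.2, 6.5]
grip_width: 0.0105
```

Emit:
apply_moves --deltas '[[[0,0,1],0,1],[[0,0,0],0,1],[[0,0,0],0,0.5],[[0,0,0],0,0.5],[[0,0,0],0,0.4]]'

```text
t: 34.77
position: [0.5407, -0.2856, 0.1309]
eef_rot: [[0.145, -0.989, 0.0], [-0.989, -0.145, -0.0], [0.0, -0.0, -1.0]]
force: [0.3, -0.3, 1.1]
grip_width: 0.0463
```

Emit:
apply_moves --deltas '[[[0,0,-25],0,0.4],[[0,0,-30],0,0.4],[[0,0,-30],0,0.4],[[-15,-15,0],0,0.4],[[-15,-15,0],0,0.4]]'

```text
t: 35.18
position: [0.5663, -0.2534, 0.2182]
eef_rot: [[0.141, -0.99, 0.004], [-0.99, -0.141, -0.002], [0.002, -0.003, -1.0]]
force: [0.7, 1.3, -0.3]
grip_width: 0.0517
```

```bash
python3 - <<'E'
from h import *
s=st();a=snap('wrist','w34.png');b=snap('side','s34.png')
cv2.imwrite('pics/c34.png',cv2.resize(b[190:310,290:440,::-1],None,fx=4,fy=4,interpolation=2))
E
```

```text
t 35.18 p [ 0.5663 -0.2534  0.2182] yaw [ 0.141 -0.99   0.002] zax [ 0.004 -0.002 -1.   ] F [ 0.7  1.3 -0.3] w 0.0517
```

View pics/w34.png

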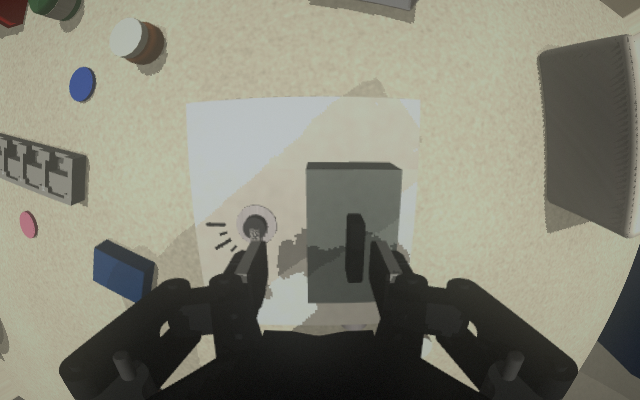

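View pics/c34.png

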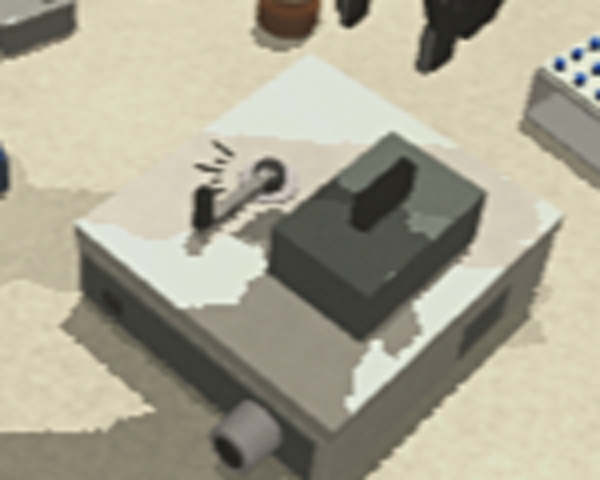

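```bash
python3 - <<'E'
from h import *
plan((.461,-.207,.16),-81.8)
E
```

```text
4 yaw0 -81.4
[[np.float64(-14.1), np.float64(25.1), np.float64(13.9), np.float64(0.11)], [np.float64(-14.0), np.float64(25.1), np.float64(13.9), np.float64(0.11)], [np.float64(-14.0), np.float64(25.1), np.float64(13.9), np.float64(0.11)], [np.float64(-13.9), np.float64(25.2), np.float64(13.9), np.float64(0.11)]]
```

Emit:
apply_moves --deltas '[[[-14,25,0],0,0.6],[[-14,25,10],0,0.6],[[-14,25,20],0,0.6],[[-14,25,20],0,0.6],[[0,0,0],0,0.6]]'

```text
t: 35.7
position: [0.4498, -0.2073, 0.1615]
eef_rot: [[0.142, -0.99, -0.011], [-0.99, -0.142, 0.006], [-0.008, 0.01, -1.0]]
force: [-1.6, 0.0, -0.3]
grip_width: 0.0344
```

Emit:
apply_moves --deltas '[[[0,0,0],0,0.6],[[0,0,0],0,0.6],[[0,0,0],0,0.6]]'

```text
t: 35.95
position: [0.4603, -0.2115, 0.1666]
eef_rot: [[0.145, -0.989, 0.002], [-0.989, -0.145, -0.001], [0.002, -0.002, -1.0]]
force: [0.5, 0.4, 0.2]
grip_width: 0.0342
```

```bash
python3 - <<'E'
from h import *
s=st();a=snap('wrist','w35.png');print(tool((.461,-.207,.101)))
cv2.imwrite('pics/c35.png',cv2.resize(a[60:340,200:480,::-1],None,fx=2.1,fy=2.1,interpolation=2))
E
```

```text
t 35.95 p [ 0.4603 -0.2115  0.1666] yaw [ 0.145 -0.989  0.002] zax [ 0.002 -0.001 -1.   ] F [0.5 0.4 0.2] w 0.0342
[-4.4 -1.3 65.6]
```

View pics/c35.png

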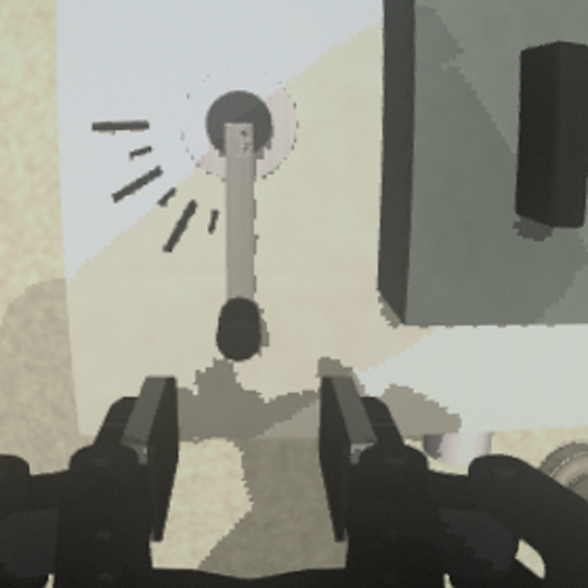

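Emit:
apply_moves --deltas '[[[-4,-1.5,25],0,0.6],[[0,0,25],0,0.6],[[0,0,14],0,0.6],[[0,0,0],0,0.6],[[0,0,0],0,0.6]]'

```text
t: 36.42
position: [0.4601, -0.2071, 0.102]
eef_rot: [[0.144, -0.99, -0.001], [-0.99, -0.144, -0.001], [0.001, 0.001, -1.0]]
force: [0.7, 0.1, 0.8]
grip_width: 0.0342
```

Emit:
apply_moves --deltas '[[[0,0,0],0,0.6],[[0,0,0],0,1],[[0,0,0],0,1],[[0,0,0],0,1],[[0,0,0],0,1]]'

```text
t: 36.83
position: [0.4606, -0.207, 0.1031]
eef_rot: [[0.145, -0.989, 0.002], [-0.989, -0.145, -0.0], [0.001, -0.002, -1.0]]
force: [-1.1, -0.0, 5.9]
grip_width: 0.0114
```

```bash
python3 arc.py 0 30 4;  python3 - <<'E'
from h import *
s=st();a=snap('wrist','w36.png')
cv2.imwrite('pics/c36.png',cv2.resize(a[60:340,200:480,::-1],None,fx=2.1,fy=2.1,interpolation=2))
E
```

```text
[-8.6, -0.6, -0.0]
[-8.5, -1.7, -0.0]
[-8.2, -2.8, -0.0]
[-7.7, -3.8, 0.0]
t 36.83 p [ 0.4606 -0.207   0.1031] yaw [ 0.145 -0.989  0.001] zax [ 0.002 -0.    -1.   ] F [-1.1 -0.   5.9] w 0.0114
```

View pics/c36.png

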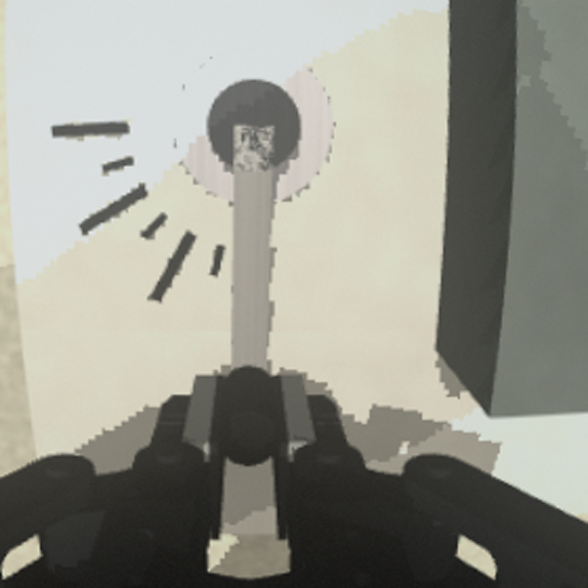

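Emit:
apply_moves --deltas '[[[-8.5,-0.5,0],0,1],[[-8.5,-1.5,0],0,1],[[-8,-3,0],0,1],[[-8,-4,0],0,1],[[0,0,0],0,1]]'

```text
t: 37.3
position: [0.4627, -0.1714, 0.1027]
eef_rot: [[0.145, -0.989, -0.002], [-0.989, -0.145, 0.002], [-0.002, 0.001, -1.0]]
force: [-10.3, 1.5, 18.2]
grip_width: 0.0112
```

Emit:
apply_moves --deltas '[[[0,0,0],0,1],[[0,0,0],0,1],[[0,0,0],0,1]]'

```text
t: 37.55
position: [0.4624, -0.172, 0.1027]
eef_rot: [[0.144, -0.99, -0.002], [-0.99, -0.144, 0.002], [-0.002, 0.001, -1.0]]
force: [-9.4, 2.6, 16.5]
grip_width: 0.0116
```

```bash
python3 - <<'E'
from h import *
s=st();a=snap('wrist','w37.png')
p=np.array(s['position'])[:2];c=np.array([.4606,-.207]);a8=np.radians(8.4)
pv=c+.066*np.array([np.cos(a8),np.sin(a8)]);d=p-pv;print(pv,188.4-np.degrees(np.arctan2(d[1],d[0]))%360,np.linalg.norm(d))
cv2.imwrite('pics/c37.png',cv2.resize(a[60:340,200:480,::-1],None,fx=2.1,fy=2.1,interpolation=2))
E
```

```text
t 37.55 p [ 0.4624 -0.172   0.1027] yaw [ 0.144 -0.99  -0.002] zax [-0.002  0.002 -1.   ] F [-9.4  2.6 16.5] w 0.0116
[ 0.52589197 -0.19735852] 30.17282687077926 0.06831697525369512
```

View pics/c37.png

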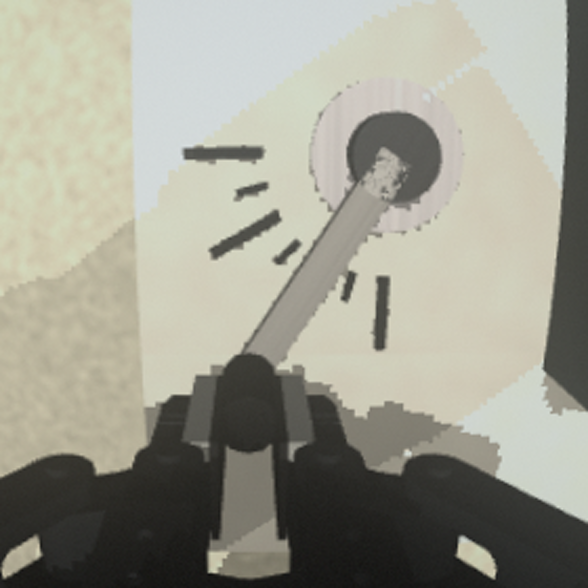

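Emit:
apply_moves --deltas '[[[0,0,0],0,0.6],[[0,0,0],0,0.6],[[0,0,0],0,0.6],[[0,0,-25],0,0.6],[[0,0,-40],0,0.6]]'

```text
t: 38.02
position: [0.4619, -0.1715, 0.1653]
eef_rot: [[0.145, -0.989, -0.006], [-0.989, -0.145, 0.0], [-0.001, 0.006, -1.0]]
force: [1.1, 0.0, 0.3]
grip_width: 0.0341
```

Emit:
apply_moves --deltas '[[[0,-20,-40],0,0.6],[[0,-35,-30],0,0.4],[[0,-30,0],0,0.4],[[0,0,0],0,0.4],[[0,0,0],0,0.4]]'

```text
t: 38.43
position: [0.5448, -0.1601, 0.2313]
eef_rot: [[0.147, -0.989, 0.0], [-0.989, -0.147, -0.001], [0.001, -0.0, -1.0]]
force: [-0.4, -1.0, -0.4]
grip_width: 0.0515
```

Emit:
apply_moves --deltas '[[[0,0,0],0,0.4],[[0,0,0],0,0.4],[[0,0,0],0,0.4]]'

```text
t: 38.68
position: [0.5422, -0.1612, 0.2311]
eef_rot: [[0.143, -0.99, -0.001], [-0.99, -0.143, 0.001], [-0.001, 0.001, -1.0]]
force: [0.8, 0.3, 0.1]
grip_width: 0.0514
```

```bash
python3 - <<'E'
from h import *
s=st();a=snap('wrist','w38.png')
cv2.imwrite('pics/c38.png',cv2.resize(a[80:280,250:450,::-1],None,fx=3,fy=3,interpolation=2))
E
```

```text
t 38.68 p [ 0.5422 -0.1612  0.2311] yaw [ 0.143 -0.99  -0.001] zax [-0.001  0.001 -1.   ] F [0.8 0.3 0.1] w 0.0514
```

View pics/w38.png

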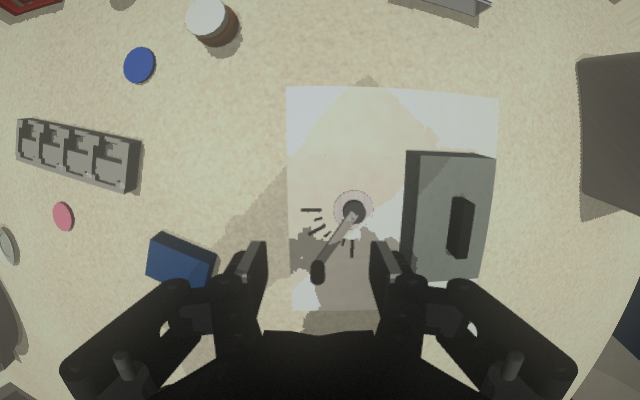

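View pics/c38.png

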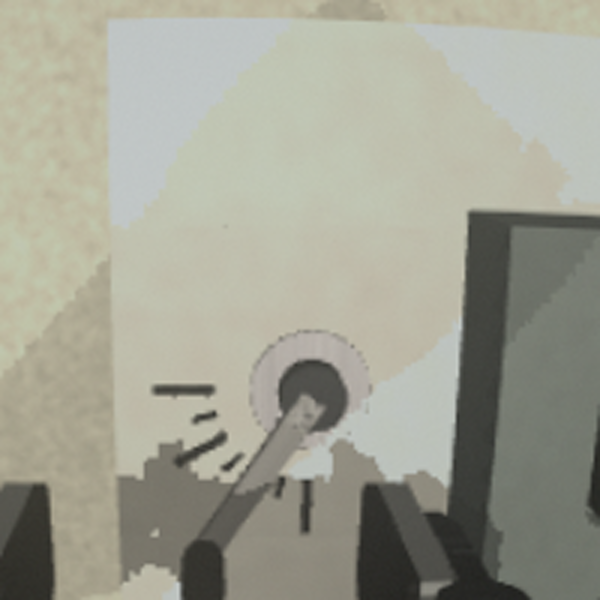

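```bash
python3 - <<'E'
from h import *
s=env.state();g=lambda x,y,z:onz('wrist',250+x/3-.33,80+y/3-.33,z,s)
def ang(a,b,z):
    d=g(*b,z)-g(*a,z);return np.degrees(np.arctan2(d[1],d[0]))%360
m0=ang((306,480),(306,532),.08);m90=ang((212,389),(155,389),.08);m60=ang((225,436),(178,463),.08);l=ang((310,408),(220,530),.091)
print(m0,m90,m60,l,'lever',m0-l,m90+90-l,188.4-l)
pv=g(313,395,.092);print('pivot',pv,'handle',g(205,548,.12))
k=np.array([onz('wrist',u,v,.125,s) for u,v in((420,151),(495,159),(478,278),(413,284))]);print(k.mean(0))
print('bar top',onz('wrist',461,228,.151,s))
E
```

```text
190.46103994245377 98.27875684959766 129.75603784708466 154.50319520236656 lever 35.95784474008721 33.775561647231086 33.89680479763345
pivot [ 0.52821372 -0.19724103  0.092     ] handle [ 0.48364313 -0.16894961  0.12      ]
[ 0.54029442 -0.28657935  0.125     ]
bar top [ 0.54322695 -0.2797728   0.151     ]
```

Emit:
apply_moves --deltas '[[[0,30,0],0,0.4],[[0,30,0],0,0.4],[[0,20,0],0,0.4],[[0,0,0],0,0.4],[[0,0,0],0,0.4]]'

```text
t: 39.15
position: [0.4632, -0.1725, 0.2315]
eef_rot: [[0.143, -0.99, 0.001], [-0.99, -0.143, 0.002], [-0.002, -0.001, -1.0]]
force: [1.6, 0.4, 0.0]
grip_width: 0.0514
```

Emit:
apply_moves --deltas '[[[0,0,0],0,0.4],[[0,0,0],0,0.4],[[0,0,0],0,0.4],[[0,0,0],0,0.4],[[0,0,0],0,0.4]]'

```text
t: 39.57
position: [0.4644, -0.1725, 0.2312]
eef_rot: [[0.145, -0.989, -0.0], [-0.989, -0.145, -0.0], [0.0, 0.0, -1.0]]
force: [-0.7, -0.1, 0.5]
grip_width: 0.0513
```

```bash
python3 - <<'E'
from h import *
s=st();a=snap('wrist','w39.png')
cv2.imwrite('pics/c39.png',cv2.resize(a[90:240,250:400,::-1],None,fx=5,fy=4,interpolation=2))
E
```

```text
t 39.57 p [ 0.4644 -0.1725  0.2312] yaw [ 0.145 -0.989  0.   ] zax [-0. -0. -1.] F [-0.7 -0.1  0.5] w 0.0513
```

View pics/c39.png

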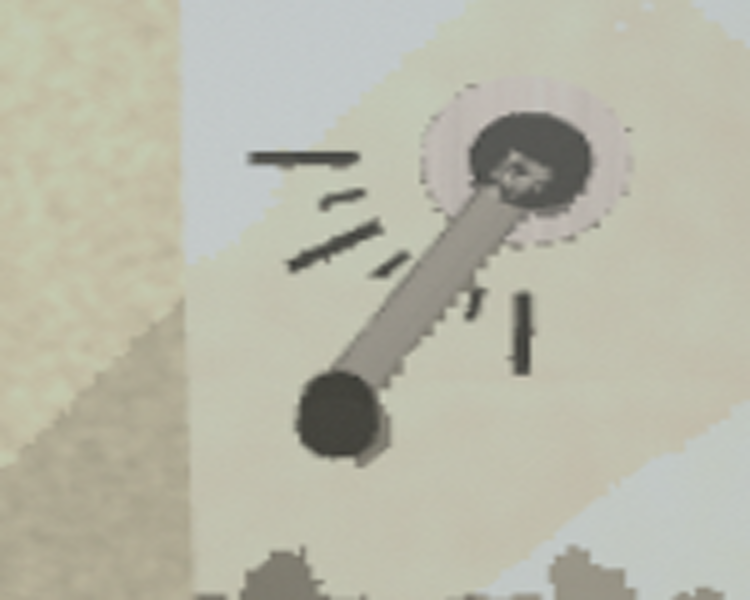

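```bash
python3 - <<'E'
from h import *
s=env.state();g=lambda x,y,z:onz('wrist',250+x/5-.4,90+y/4-.38,z,s)
pv=g(527,162,.08);pv2=g(530,160,.09);h=g(338,414,.12)
print(pv,pv2,h)
A=lambda d:np.degrees(np.arctan2(d[1],d[0]))%360
for name,p,q,z in(('0',(522,293),(522,373),.08),('90',(358,158),(250,158),.08),('60',(380,226),(290,268),.08),('lever',(503,198),(358,375),.09),('Ledge',(480,185),(332,372),.092)):
    d=g(*q,z)-g(*p,z);print(name,A(d).round(2))
for nm,p,q in(('0',(522,293),(522,373)),('90',(358,158),(250,158)),('60',(380,226),(290,268)),('45',(408,255),(375,276)),('15',(482,290),(472,318))):
    c=(g(*p,.08)+g(*q,.08))/2;print(nm,'radial',A(c-pv).round(2),np.linalg.norm(c-pv))
for P in(pv,pv2):print('handle ang',188.4-A(h-P),np.linalg.norm((h-P)[:2]))
E
```

```text
[ 0.52595395 -0.1982099   0.08      ] [ 0.52663616 -0.19746647  0.09      ] [ 0.46946144 -0.17042313  0.12      ]
0 189.65
90 98.09
60 128.78
lever 155.82
Ledge 156.59
0 radial 188.04 0.04134588864563043
90 radial 97.4 0.04217518785725248
60 radial 127.85 0.041793366673249434
45 radial 142.71 0.03579241445399109
15 radial 173.48 0.035455088128515756
handle ang 34.59102065055774 0.06295639595958931
handle ang 33.71390254123929 0.06324784930148636
```

```bash
python3 - <<'E'
from h import *
s=env.state();im=cv2.imread('pics/w39.png')
g=lambda u,v,z:onz('wrist',u,v,z,s)
pv=(.526,-.198)
# rectify deck-plane view in source frame at z (mm/px 0.2): rows
for z,f in((.092,'r92.png'),(.08,'r80.png'),(.12,'r120.png')):
    n=450;a=np.radians(8.0);mx=np.zeros((n,n),np.float32);my=mx.copy()
    for i in range(n):
        for j in range(n):
            X=(70-i*.2)/1000-.06;Y=(70-j*.2)/1000-.02   # src x up, src y left
            X=(10-i*.2)/1000;Y=(60-j*.2)/1000
            u=proj('wrist',(pv[0]+X*np.cos(a)-Y*np.sin(a),pv[1]+X*np.sin(a)+Y*np.cos(a),z),s);mx[i,j],my[i,j]=u
    cv2.imwrite('pics/'+f,cv2.remap(im,mx,my,cv2.INTER_CUBIC))
a=cv2.imread('pics/r80.png');b=cv2.imread('pics/r92.png')
cv2.imwrite('pics/r.png',cv2.resize(np.hstack([a,b]),(800,400)))
E
```

```text
Traceback (most recent call last):
  File "h.py", line 17, in proj
    ci=camera_info(n);K=np.array(ci['intrinsics']);X=np.array(X,float)
ValueError: time passes only in moves, steps and waits
```

```bash
python3 - <<'E'
from h import *
s=st();print(tool((.4630,-.1735,.103)))
E
```

```text
t 39.62 p [ 0.4643 -0.1725  0.2312] yaw [ 0.145 -0.989  0.   ] zax [-0. -0. -1.] F [-0.1  0.1  0.3] w 0.0512
[  0.8   1.4 128.2]
```

Emit:
apply_moves --deltas '[[[0,0,35],0,0.6],[[0,0,40],0,0.6],[[0,0,35],0,0.6],[[0,0,17],0,0.6],[[0,0,0],0,0.6]]'

```text
t: 40.03
position: [0.4619, -0.1717, 0.101]
eef_rot: [[0.144, -0.989, -0.006], [-0.99, -0.144, 0.001], [-0.002, 0.006, -1.0]]
force: [-0.6, -0.2, 0.3]
grip_width: 0.0343
```

Emit:
apply_moves --deltas '[[[0,0,0],0,0.6],[[0,0,0],0,0.6],[[0,0,0],0,0.6],[[0,0,0],0,0.6]]'

```text
t: 40.37
position: [0.4652, -0.1727, 0.1056]
eef_rot: [[0.145, -0.989, 0.003], [-0.989, -0.145, -0.0], [0.001, -0.002, -1.0]]
force: [0.3, 0.4, -0.6]
grip_width: 0.0343
```

```bash
python3 - <<'E'
from h import *
s=st();a=snap('wrist','w40.png');cv2.imwrite('pics/c40.png',cv2.resize(a[60:340,200:480,::-1],None,fx=2.1,fy=2.1,interpolation=2))
E
```

```text
t 40.37 p [ 0.4652 -0.1727  0.1056] yaw [ 0.145 -0.989  0.001] zax [ 0.003 -0.    -1.   ] F [ 0.3  0.4 -0.6] w 0.0343
```

View pics/c40.png

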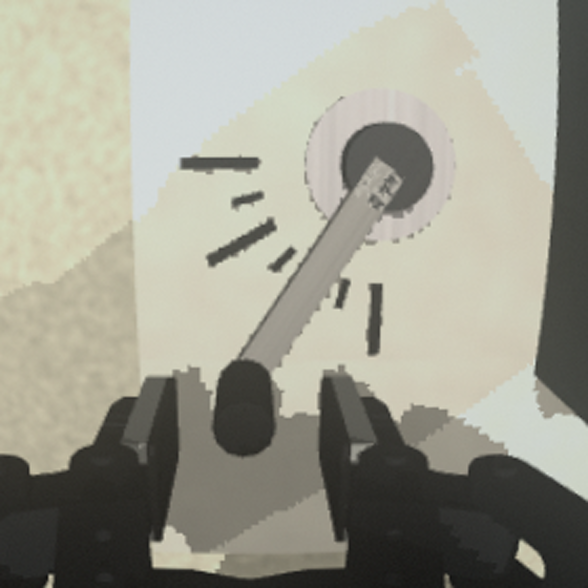

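Emit:
apply_moves --deltas '[[[0,0,0],0,1],[[0,0,0],0,1],[[0,0,0],0,1],[[0,0,0],0,1],[[0.8,0.4,0],0,1]]'

```text
t: 40.83
position: [0.4642, -0.1728, 0.1049]
eef_rot: [[0.145, -0.989, 0.001], [-0.989, -0.145, 0.001], [-0.001, -0.001, -1.0]]
force: [-0.9, 4.1, 9.2]
grip_width: 0.0113
```

Emit:
apply_moves --deltas '[[[0,0,0],0,1],[[0,0,0],0,1],[[0,0,0],0,1]]'

```text
t: 41.08
position: [0.4641, -0.173, 0.1049]
eef_rot: [[0.145, -0.989, 0.001], [-0.989, -0.145, 0.001], [-0.001, -0.001, -1.0]]
force: [-2.2, 2.9, 7.5]
grip_width: 0.0112
```

```bash
python3 - <<'E'
from h import *
s=st();a=snap('wrist','w41.png');cv2.imwrite('pics/c41.png',cv2.resize(a[60:340,200:480,::-1],None,fx=2.1,fy=2.1,interpolation=2))
# tangential coord along tool x of handle from shut
p=np.array(s['position']);x=np.array(s['eef_rot'])[:,0];d=(p-np.array([.4606,-.207,p[2]]))@x;print('along',d*1000,np.degrees(np.arcsin(-d/.066)))
E
```

```text
t 41.08 p [ 0.4641 -0.173   0.1049] yaw [ 0.145 -0.989 -0.001] zax [ 0.001  0.001 -1.   ] F [-2.2  2.9  7.5] w 0.0112
along -33.106990306403524 30.107306891484562
```

View pics/c41.png

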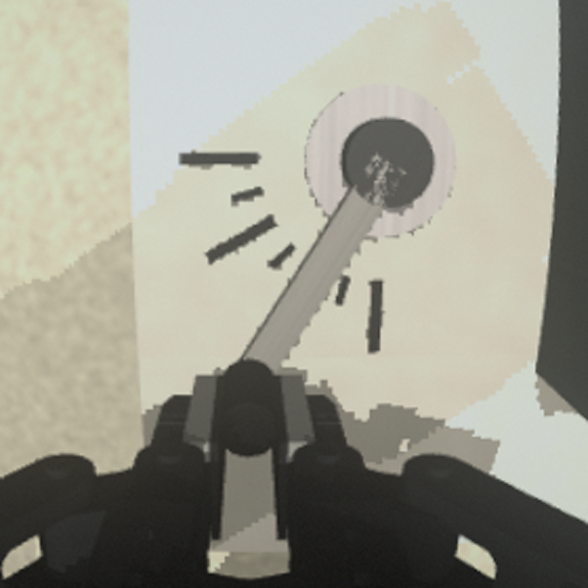

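Emit:
apply_moves --deltas '[[[0.5,0.2,0],0,1],[[0,0,0],0,1],[[0,0,0],0,0.6],[[0,0,0],0,0.6],[[0,0,0],0,0.6]]'

```text
t: 41.55
position: [0.4638, -0.1739, 0.1044]
eef_rot: [[0.145, -0.989, 0.0], [-0.989, -0.145, -0.0], [0.0, -0.0, -1.0]]
force: [0.4, 0.1, -0.4]
grip_width: 0.0341
```

Emit:
apply_moves --deltas '[[[0,0,-25],0,0.6],[[0,0,-35],0,0.6],[[0,0,-40],0,0.6],[[0,0,-30],0,0.6],[[0,0,0],0,0.6]]'

```text
t: 41.97
position: [0.4662, -0.1757, 0.2394]
eef_rot: [[0.144, -0.99, 0.008], [-0.99, -0.144, -0.001], [0.003, -0.008, -1.0]]
force: [1.4, 0.3, -0.8]
grip_width: 0.0342
```

Emit:
apply_moves --deltas '[[[0,0,0],0,0.6],[[0,0,0],0,0.6],[[0,0,0],0,0.6],[[0,0,0],0,0.6],[[0,0,0],0,0.6]]'

```text
t: 42.38
position: [0.4632, -0.1738, 0.2334]
eef_rot: [[0.144, -0.99, -0.002], [-0.99, -0.144, -0.0], [-0.0, 0.002, -1.0]]
force: [-0.9, 0.2, -0.2]
grip_width: 0.0344
```

```bash
python3 - <<'E'
from h import *
s=st();a=snap('wrist','w42.png');b=snap('side','s42.png')
cv2.imwrite('pics/c42.png',cv2.resize(a[90:240,250:400,::-1],None,fx=5,fy=4,interpolation=2))
cv2.imwrite('pics/c43.png',cv2.resize(b[130:310,240:440,::-1],None,fx=3.5,fy=3.3,interpolation=2))
E
```

```text
t 42.38 p [ 0.4632 -0.1738  0.2334] yaw [ 0.144 -0.99  -0.   ] zax [-0.002 -0.    -1.   ] F [-0.9  0.2 -0.2] w 0.0344
```

View pics/c42.png

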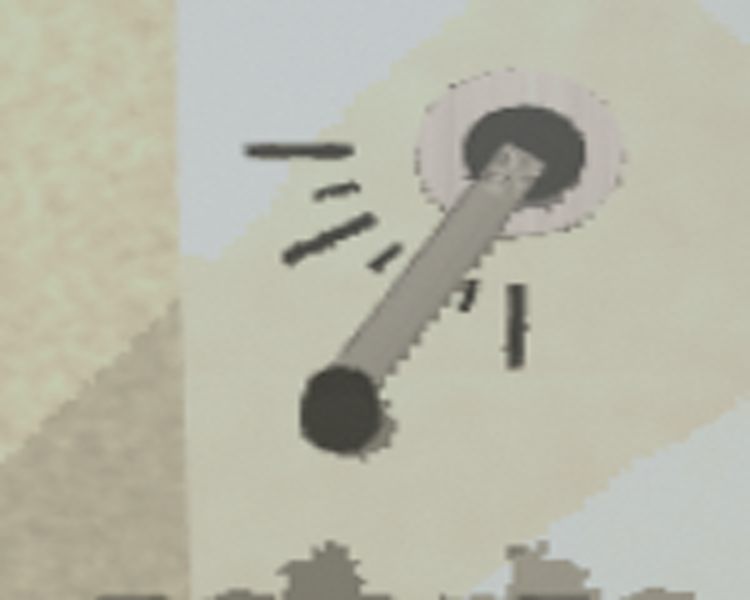

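View pics/c43.png

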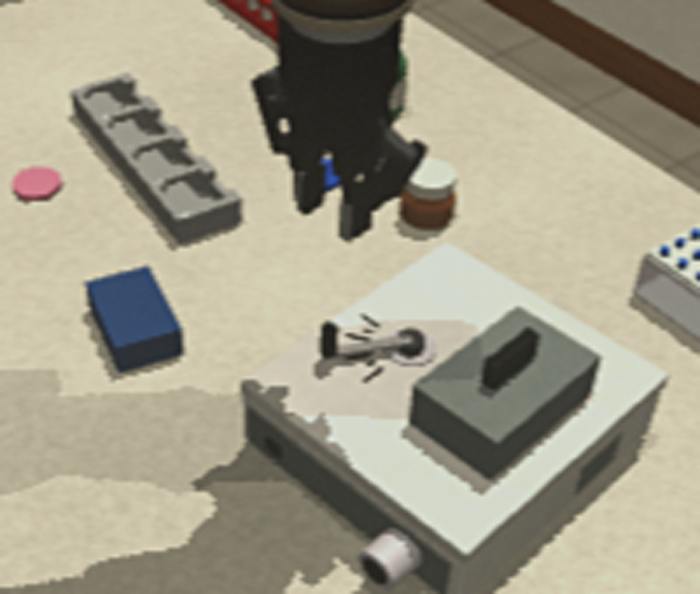

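```bash
python3 - <<'E'
from h import *
s=env.state();g=lambda x,y,z:onz('wrist',250+x/5-.4,90+y/4-.38,z,s)
pv=g(521,153,.08);A=lambda d:np.degrees(np.arctan2(d[1],d[0]))%360
for nm,p,q in(('0',(516,287),(516,368)),('45',(401,247),(371,270)),('15',(473,283),(464,309))):
    c=(g(*p,.08)+g(*q,.08))/2;print(nm,A(c-pv).round(2))
h=g(339,410,.12);print('handle',188-A(h-pv)); d=g(358,372,.09)-g(492,190,.09);print('line',188-A(d))
m=g(425,281,.09);print('mid',188-A(m-pv))
E
```

```text
0 187.98
45 143.32
15 172.76
handle 32.534707520133026
line 29.504214900633997
mid 31.71759883934172
```

```bash
python3 - <<'E'
from h import *
print(env.sign_off());st()
E
```

```text
the job is handed in; nothing more can be done
None
the job is handed in; nothing more can be done
```

I finished the job and handed it in after about 42 s of robot time; signing off gives no verdict.

- **Iris shut:** I gripped the lever, swung it from about 78° to its stop and checked it in the wrist view before lifting the cover.
- **Cover off:** I set it on the bench between the tray and the source. It was in the same spot when I came back for it.
- **Filters:** There were two, in the two outer pockets of the tray. I tipped each one up, gripped it and lowered it without resistance into the two outer magazine slots. The wrist and side pictures showed both upright and the tray empty.
- **Cover back on:** It came down on the deck at the height expected from its grip. The last side picture showed it level over the magazine.
- **Iris at 30°:** A first check after release read 32–35° from the pictures, though the gripper position said 30–31°, so I regripped and moved it back slightly. The last readings were about 29–30° from the gripper, and 29.5°, 31.7° and 32.5° from the pictures. They disagree by up to 3°, but all lie within 30 ± 4°.

The gripper was clear above everything at hand-in. The jars, tissue box and dish were never touched.

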